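Load a battery pack through the dust flap of a charging dock

TASK

Swing the red keeper bar of the charging dock a quarter turn or more, clear of the guide, then set the battery pack flat in the guide with its block towards the yellow sprung flap. Slide it in so that the pack itself, never the robot, pushes the flap open, until the pack is fully home against the back stop and the flap has dropped shut behind the block. Then swing the keeper bar fully back across the guide behind the orange handle and let go, leaving the mug, the mouse and the handheld radio where they are.

Things in the scene. Friction and masses are not known exactly. Their poses are not given: they have to be found in the camera images.
- dock: Low grey charging dock, fixed to the desk (place and yaw vary; its mouth faces roughly to the robot's left). Origin: middle of the mouth, at desk level; x points into the bay, y across it towards the bar's pivot, z up. Housing x 0 to 165, y -84 to 84, 70 mm high, clear window over the bay. Bay 58 mm wide, its floor 4 mm above the desk, back stop at x = 143.
- guide (a point): Point on the guide's floor (4 mm above the desk), 80 mm outside the mouth (x = -80 in the dock's frame), axes as the dock's. The guide is 58 mm wide between two rails (y -29 to -37 and 29 to 37), their tops 14 mm above the desk, x from -110 to 0, with flared ends to x -137. With pack_center above this point the block's front is 35 mm short of the mouth.
- home (a point): Where pack_center lies when the pack is fully home: inside the bay, 98 mm in from the mouth, 28 mm above the desk. The outer face of the orange handle is then 45 mm outside the mouth.
- flap (a joint): Yellow dust flap across the mouth, hinged along its top edge (dock x 6, z 63 mm), 39 mm long, lower edge 24 mm above the desk. Swings inwards only: 0 = shut, 1.5 rad = level. A spring shuts it (1 to 2 N at its edge). It rides on the pack's block at about 1.2 rad and falls shut once the block's rear is some 45 mm past the mouth; the pack's low neck passes under the shut flap.
- flap_edge (a point): Middle of the flap's lower edge; moves with the flap.
- bar (a joint): Red keeper bar, 10 x 10 mm section, 22 to 32 mm above the desk, turning level about an upright pin (radius 10, 40 mm high) at dock x -63, y 65 mm. 0 = across the guide (pointing to dock -y), pi/2 = pointing to dock -x, end stop 2.2 rad. It stays where it is left (friction, about 0.5 N at the post). It starts across the guide and blocks it.
- bar_post (a point): The upright round red post by which the bar is moved, 14 mm in diameter, from the bar up to 74 mm above the desk, 120 mm from the bar's pivot. This point lies on its axis 55 mm above the desk. At bar angle a it is at x = -63 - 120 sin a, y = 65 - 120 cos a (mm, dock's frame).
- pack_center (a point): Battery pack (loose, about 0.42 kg, 188 mm long, standing on the desk). This point is the centre of its black and blue block, 90 long (x) x 50 wide (y) x 48 mm high (z), 24 mm above the underside. x points along the pack to the block's front end, which goes into the dock first. Behind the block a neck 24 wide, 12 high and 90 mm long carries the orange handle plate.
- handle (a point): Middle of the outer (rear) face of the orange handle plate of the pack: an upright plate 8 thick, 50 wide, 48 mm high; the face looks along the pack's -x, 143 mm behind pack_center. Push here to slide the pack into the dock.
- mug: Bystander: blue mug, 85 mm high, 80 mm wide. Origin under its centre.
- mouse: Bystander: black computer mouse, 105 x 60 x 32 mm. Origin under its centre.
- handheld: Bystander: black handheld radio lying flat, 115 x 58 x 34 mm, with an antenna 100 mm long along its +x. Origin under its case's centre.
Mind the look-alikes: they are no part of the job. Leave any green or pink look-alike of the part that bears pack_center alone.

How it is judged:
By the outcome, as a careful person would: the job done as asked, in the order asked, and still so for the second after the job is handed in, with the robot touching nothing.
It also fails if it takes over 70 s, if anything falls off the work surface, if the arm or the gripper's body presses on something with over 40 N, if the wrist force passes 120 N, or if a joint passes its speed limit or range.

ROBOT

A 7-joint arm with a two-finger parallel gripper is mounted at the origin on the work surface. World frame = base frame: x ahead of the robot, y to its left, z up, the work surface at z = 0. Lengths are in m, angles in rad, forces in N, time in s.
With the tool pointing down it reaches from about 0.4 to 0.875 m from the base axis. Payload 6.5 kg.
Tool frame: the origin (TCP) lies between the finger pads; the fingertips stand 22 mm ahead of it and the grasp point (between the pads) lies 3 mm ahead of it (ctrl.tip_extent is the distance from the TCP to the fingertips, in m); z points along the fingers, y is the line along which they close (so a half turn about z gives the same grasp; the last joint's range is limited). The gripper opens to 88 mm and grips with 3 to 60 N. Pads are 18 mm wide; open, the fingers measure 123 mm over their backs; the gripper's body (75 mm by 187 mm) begins 45 mm behind the grasp point.
Start: joints at [1.047, 0.536, -0.004, 1.538, 0.003, 1.067, -0.071], TCP at [0.287, -0.583, 0.229] pointing down, gripper open.
Joint ranges: [-2.7, 2.7], [-0.37, 2.16], [-1.27, 1.26], [0.24, 2.4], [-1.31, 4.45], [0.19, 1.91], [-2.76, 2.76]. Speed limits (rad/s): [2.39, 2.39, 3.14, 3.14, 3.14, 3.14, 3.14].

INTERFACE

Orientations are given as [roll, pitch, yaw] about the fixed x, y, z axes, in that order (R = Rz(yaw) Ry(pitch) Rx(roll)).
In Python, from rig import ctrl gives the robot as it stands.
- The arm moves only by the tool arm_command, never from a script. Its argument "targets" is a list of rows, each a list of 7 numbers: the gripper's target within -1 to 1 (fully open at 1, half-way at 0, shut at -1), then the shift along the tool's x, y, z in m, then the turn, a rotation vector about the tool's x, y, z in rad. A call has exactly 5 rows; each row shifts and turns the commanded pose from where the row before left it, along the tool's axes as they then stand; what a row does not reach is not made up. A row lasts 1/10 s, in which the tool goes at most 50 mm and 8.59 degrees, less where a joint would pass 70% of its speed; a pose out of reach is approached as far as the arm can. A call is refused whole if a number of a shift passes 0.05 or a number of a turn 0.15, either way. A call with a gripper value outside its range is refused whole. The fingers move at their own pace and stop on an object; "squeeze" is the grip in N (left out, the last holds). Time passes only in rows, so rows that do not move let the fingers close, or fill a call up. It gives the time, the measured TCP pose, the force, the opening and the grip force at its end, in the units of the state.
- ctrl.read_state(): the state, without advancing time (a new reading comes with each control period).
- ctrl.read_camera(name): name is "scene" or "top" or "wrist"; returns the picture (420x560x3 uint8, blue, green, red); there is no depth.
- ctrl.camera_info(name): a dict with "fx", "fy", "cx", "cy" (pixels), "R" (3x3) and "t" (3): a world point X has camera coordinates R X + t. Camera axes: x right, y down, z forward; pixel columns grow to the right and rows downward; lengths in m; the calibration is good to about 2 mm. A picture is of the moment at which its call begins: read the wrist's pose just before it. camera_info takes no time and is no camera call; for the wrist camera it gives the pose at the moment of the call.
- ctrl.sign_off(): hands the job in; it is judged then, once.
The state is a dict: "time": time; "joints": joint angles; "qd": joint speeds; "tau": joint torques, N m; "ee_pos": TCP position; "tool_rot": TCP orientation; "force": force on the tool from outside, world axes, zero at the start; "moment": the same for the moment, N m; "opening": finger opening in m; "grasp_force": force on a finger pad.
Only numpy, scipy, OpenCV 4.12 (cv2) and the standard library are available. Lean on these libraries where they do the work, as an engineer would, in place of code of your own. Each camera call takes 0.05 s, during which the arm holds its last target. There are 200 camera calls.

## Working session

There is one attempt and no reset: what is moved stays moved. The work goes in short steps, Python scripts to look and compute and a tool call to move; the robot and the scene stay as the last step left them, time stands still between calls to the robot, and variables do not carry over. Pictures are saved under pics/ and viewed, at most 10 in all, crops included, and the job is handed in when it is done.

Besides the shell and the picture viewer there is one more tool, called after "Call:" as name([rows], argument=value, ...), one row to a line, values as JSON. arm_command: Moves the arm, as the interface text tells. Its arguments: {"type":"object","properties":{"targets":{"type":"array"},"squeeze":{"type":"number"}},"required":["targets"]}

```bash
mkdir -p pics; ls; python3 - <<'E'
from rig import ctrl
import cv2,numpy as np
s=ctrl.read_state();print(s['time'],s['ee_pos'],s['tool_rot'],s['opening'])
for n in('top','scene'):
    im=ctrl.read_camera(n);cv2.imwrite(f'pics/{n}0.png',im)
    i=ctrl.camera_info(n);print(n,i)
a=cv2.imread('pics/top0.png');cv2.imwrite('pics/top0b.png',cv2.resize(a,(800,600),interpolation=cv2.INTER_CUBIC))
E
```

```text
pics
0.0 [ 0.28701379 -0.58251857  0.22794164] [-3.13989417e+00  1.23440204e-04  4.57940888e-01] 0.08817165990923316
top {'fx': 435.8833663462715, 'fy': 435.8833663462715, 'cx': 283.39164619735556, 'cy': 208.23634921639137, 'R': array([[-0.00689012, -0.99997294, -0.00257744],
       [-0.9777643 ,  0.00727729, -0.20958058],
       [ 0.20959367,  0.00107609, -0.97778798]]), 't': array([0.17327354, 0.50087299, 1.06940476])}
scene {'fx': 485.39793448045765, 'fy': 485.39793448045765, 'cx': 287.53661422823103, 'cy': 222.86580407876676, 'R': array([[ 0.12379206,  0.99228858,  0.00623659],
       [ 0.85728686, -0.10378068, -0.50427057],
       [-0.49973469,  0.06777124, -0.86352319]]), 't': array([-0.19738603, -0.36753153,  1.59189872])}
```

View pics/top0b.png

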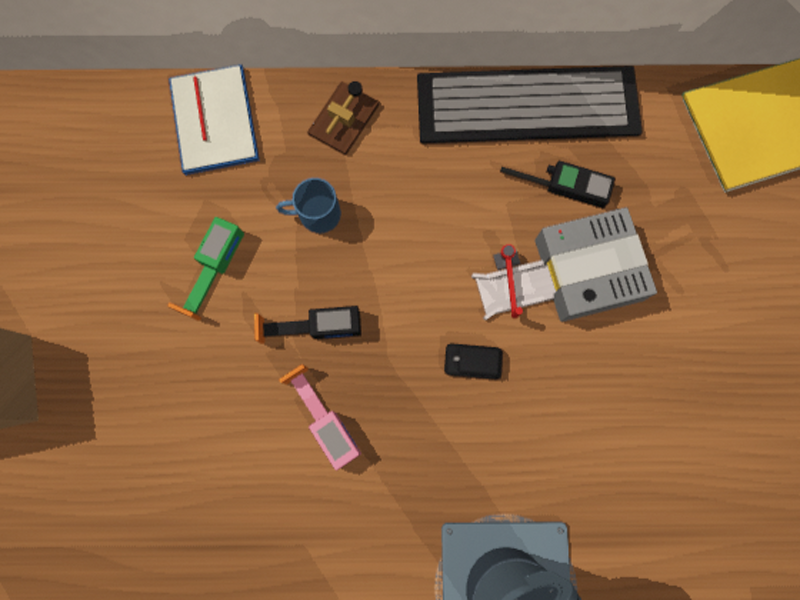

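View pics/scene0.png

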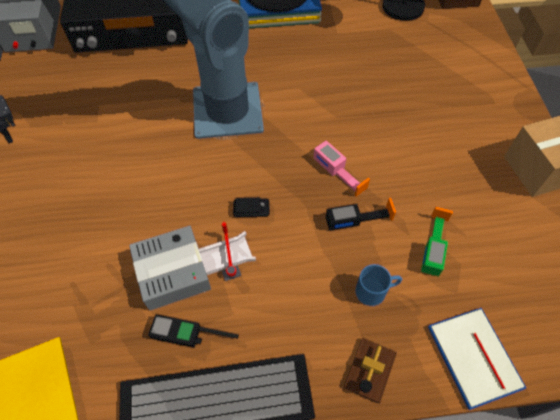

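Candidates for the pack in the top view (800 px): black/blue pack (335,322), green look-alike (217,245), pink (333,440); mouse (474,361) and radio (582,183) are also black. By the description I choose the black/blue one. The dock is at (600,265) and the red bar runs (508,250) to (516,313).

```bash
cat > h.py <<'E'
import cv2,numpy as np
from rig import ctrl
def ray(info,uv):
    R=np.array(info['R']);t=np.array(info['t'])
    d=R.T@np.array([(uv[0]-info['cx'])/info['fx'],(uv[1]-info['cy'])/info['fy'],1.])
    return -R.T@t,d
def plane(info,uv,z):
    c,d=ray(info,uv);return c+d*(z-c[2])/d[2]
def proj(info,X):
    c=np.array(info['R'])@np.asarray(X)+info['t'];return np.array([info['cx']+info['fx']*c[0]/c[2],info['cy']+info['fy']*c[1]/c[2]])
def tri(i1,u1,i2,u2):
    c1,d1=ray(i1,u1);c2,d2=ray(i2,u2)
    A=np.stack([d1,-d2],1);k=np.linalg.lstsq(A,c2-c1,rcond=None)[0]
    return (c1+k[0]*d1+c2+k[1]*d2)/2
def mask(im,lo,hi):
    return cv2.inRange(cv2.cvtColor(im,cv2.COLOR_BGR2HSV),np.array(lo),np.array(hi))
def red(im): return mask(im,(0,170,70),(5,255,255))|mask(im,(174,150,70),(180,255,255))
def blobs(m,amin=20):
    n,l,s,c=cv2.connectedComponentsWithStats(m)
    return [(s[i].tolist(),c[i].round(1).tolist(),cv2.minAreaRect(np.argwhere(l==i)[:,::-1].astype(np.float32))) for i in range(1,n) if s[i][4]>=amin]
E
python3 - <<'E'
from h import *
for n in('top','scene'):
    im=cv2.imread(f'pics/{n}0.png')
    print(n,'red');[print(b) for b in blobs(red(im))]
    print('orange');[print(b) for b in blobs(mask(im,(6,190,150),(17,255,255)))]
a=cv2.imread('pics/top0.png');b=cv2.imread('pics/scene0.png')
c1=cv2.resize(a[140:230,325:465],(800,514)[:2] and (560,360),interpolation=cv2.INTER_CUBIC)
c2=cv2.resize(a[205:250,170:260],(240,120),interpolation=cv2.INTER_CUBIC)
c3=cv2.resize(b[215:310,125:260],(540,240*0+380)[:2],interpolation=cv2.INTER_CUBIC)
m=np.zeros((600,800,3),np.uint8)
m[:360,:560]=c1;m[:120,560:]=c2
m[360:,:340]=cv2.resize(b[220:308,130:255],(340,240));m[360:,340:]=cv2.resize(b[190:238,310:402],(460,240))
cv2.imwrite('pics/crop1.png',m)
E
```

```text
top red
([136, 54, 8, 44, 86], [139.5, 75.9], ((139.5, 75.5), (43.564388275146484, 1.9007148742675781), 81.25383758544922))
([351, 171, 15, 51, 194], [357.7, 199.8], ((357.9320068359375, 196.0110626220703), (50.63576889038086, 7.896058082580566), 80.7538833618164))
orange
([118, 212, 17, 10, 53], [126.4, 216.6], ((125.81897735595703, 216.42239379882812), (17.857677459716797, 3.0200483798980713), 23.198589324951172))
([178, 220, 3, 19, 41], [179.4, 229.0], ((179.0, 229.0), (18.0, 2.0), 90.0))
([196, 256, 17, 12, 55], [204.0, 261.0], ((203.9794158935547, 260.9676513671875), (2.991163492202759, 18.867338180541992), 57.528804779052734))
scene red
([13, 41, 5, 7, 30], [15.0, 44.3], ((15.0, 44.0), (6.0, 4.0), 90.0))
([222, 222, 10, 45, 123], [226.7, 242.3], ((227.14219665527344, 243.97573852539062), (44.382171630859375, 3.7506062984466553), 80.31121826171875))
([226, 269, 10, 8, 33], [230.8, 273.0], ((230.5, 272.5), (7.0, 9.0), 90.0))
([474, 334, 30, 54, 106], [488.8, 360.9], ((488.5894470214844, 360.45184326171875), (60.41386413574219, 1.6932134628295898), 61.69924545288086))
orange
([357, 177, 14, 19, 151], [363.2, 185.5], ((362.7500305175781, 185.75001525878906), (9.192387580871582, 21.21320343017578), 45.0))
([388, 197, 9, 25, 84], [392.5, 206.8], ((392.7439880371094, 208.5919952392578), (24.1495361328125, 5.903220176696777), 79.69515228271484))
([433, 206, 21, 12, 92], [444.1, 209.8], ((443.9745178222656, 209.92918395996094), (20.65115737915039, 7.664346694946289), 25.201122283935547))
([221, 221, 8, 12, 23], [225.0, 225.0], ((226.00003051757812, 226.00003051757812), (11.31370735168457, 5.656853675842285), 45.0))
```

View pics/crop1.png

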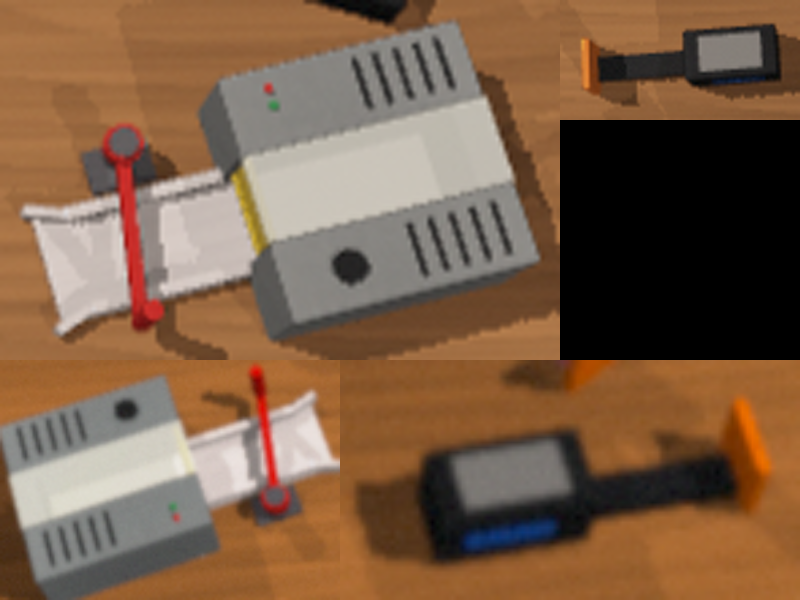

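The crop confirms the choice: the black pack with blue side, its front (block) to the image right and the orange handle at left. The dock's top corners are at crop (221,80), (460,22), (540,258), (293,322), with the pin at (122,145) and the post top near (150,310).

```bash
python3 - <<'E'
from h import *
T=ctrl.camera_info('top');S=ctrl.camera_info('scene')
print('cam',-np.array(T['R']).T@T['t'],-np.array(S['R']).T@S['t'])
g=lambda x,y:(325+x/4-.4,140+y/4-.4)
P=[plane(T,g(*p),.070) for p in[(221,80),(460,22),(540,258),(293,322)]]
for p in P:print('corner',p.round(4))
q=np.array([[0,84],[165,84],[165,-84],[0,-84]])/1000
W=np.array(P)[:,:2];qc=q-q.mean(0);Wc=W-W.mean(0)
yaw=np.arctan2((qc[:,0]*Wc[:,1]-qc[:,1]*Wc[:,0]).sum(),(qc*Wc).sum())
R=np.array([[np.cos(yaw),-np.sin(yaw)],[np.sin(yaw),np.cos(yaw)]]);o=W.mean(0)-R@q.mean(0)
print('dock',o.round(4),yaw,'res mm',((W-o-q@R.T)*1000).round(1).tolist())
pin=plane(T,g(122,145),.04)[:2];post=plane(T,g(151,310),.074)[:2]
print('pin',pin,'pred',o+R@[-.063,.065],'post',post,'pred',o+R@[-.063,-.055])
s=lambda x,y:(130+x*125/340,220+(y-360)*88/240)
print('scene pin',plane(S,s(275,497),.04),'post',plane(S,s(257,371),.074))
print('scene corner',[plane(S,s(*p),.07).round(4) for p in[(217,545),(165,380)]])
h=lambda x,y:(170+(x-560)/2.667-.3,205+y/2.667-.3)
B=[plane(T,h(*p),.048) for p in[(684,32),(775,25),(778,74),(686,82)]]
print('pack top',[b.round(4) for b in B],'c',np.mean(B,0))
d=B[1]-B[0]+B[2]-B[3];print('yaw block',np.arctan2(d[1],d[0]))
hd=plane(T,h(589,66),.048);print('handle top mid',hd, 'yaw',np.arctan2(*(np.mean(B,0)-hd)[[1,0]]))
k=lambda x,y:(310+(x-340)/5,190+(y-360)/5)
B2=[plane(S,k(*p),.048) for p in[(425,455),(575,437),(592,530),(437,557)]]
print('scene pack top',[b.round(4) for b in B2],np.mean(B2,0))
E
```

```text
cam [0.26678914 0.16847307 1.15107098] [1.13504178 0.04983627 1.19053714]
corner [ 0.6258 -0.0817  0.07  ]
corner [ 0.6643 -0.24    0.07  ]
corner [ 0.5059 -0.2778  0.07  ]
corner [ 0.4658 -0.1186  0.07  ]
dock [ 0.5462 -0.0993] -1.3343950713527493 res mm [[-2.0, -2.1], [-2.1, 0.0], [2.8, 1.6], [1.3, 0.4]]
pin [ 0.59124221 -0.02078302] pred [ 0.59459416 -0.02284952] post [ 0.473389   -0.02875816] pred [ 0.47793171 -0.05095418]
scene pin [ 0.59284869 -0.02286737  0.04      ] post [ 0.4723111  -0.02933345  0.074     ]
scene corner [array([ 0.6483, -0.0765,  0.07  ]), array([ 0.4693, -0.1193,  0.07  ])]
pack top [array([0.4822, 0.3431, 0.048 ]), array([0.4885, 0.2552, 0.048 ]), array([0.4405, 0.2519, 0.048 ]), array([0.4334, 0.3399, 0.048 ])] c [0.46114667 0.29751968 0.048     ]
yaw block -1.4950743659913595
handle top mid [0.44960293 0.43358684 0.048     ] yaw -1.4861604359733025
scene pack top [array([0.4428, 0.2537, 0.048 ]), array([0.4412, 0.3387, 0.048 ]), array([0.5013, 0.3362, 0.048 ]), array([0.5078, 0.2494, 0.048 ])] [0.47324692 0.2945045  0.048     ]
```

Call:
arm_command([
  [1,0,0,0,0,0,-0.149],
  [1,0,0,0,0,0,-0.149],
  [1,0,0,0,0,0,-0.149],
  [1,0,0,0,0,0,-0.149],
  [1,0,0,0,0,0,-0.149],
], squeeze=15)

```text
time: 0.6
ee_pos: [0.2871, -0.5827, 0.2283]
tool_rot: [-3.141, -0.001, 1.209]
force: [-0.6, 0.1, -0.8]
opening: 0.0885
grasp_force: 0.0
```

Call:
arm_command([
  [1,0,0,0,0,0,-0.149],
  [1,0,0,0,0,0,-0.149],
  [1,0,0,0,0,0,-0.149],
  [1,0,0,0,0,0,-0.149],
  [1,0,0,0,0,0,-0.013],
])

```text
time: 1.1
ee_pos: [0.2869, -0.5829, 0.2283]
tool_rot: [-3.142, -0.001, 1.813]
force: [0.6, -0.2, 0.1]
opening: 0.088
grasp_force: 0.0
```

Call:
arm_command([
  [1,0.04,0.026,0,0,0,0],
  [1,0.04,0.026,0,0,0,0],
  [1,0.04,0.026,0,0,0,0],
  [1,0.04,0.026,0,0,0,0],
  [1,0.04,0.026,0,0,0,0],
])

```text
time: 1.6
ee_pos: [0.366, -0.3559, 0.2288]
tool_rot: [3.142, 0.0, 1.808]
force: [1.2, 0.6, -0.2]
opening: 0.0884
grasp_force: 0.0
```

Call:
arm_command([
  [1,0.04,0.026,0,0,0,0],
  [1,0.04,0.026,0,0,0,0],
  [1,0.04,0.026,0,0,0,0],
  [1,0.04,0.026,0,0,0,0],
  [1,0.04,0.026,0,0,0,0],
])

```text
time: 2.1
ee_pos: [0.4445, -0.1308, 0.2289]
tool_rot: [3.141, 0.0, 1.807]
force: [1.2, -0.1, -0.3]
opening: 0.0883
grasp_force: 0.0
```

Call:
arm_command([
  [1,0.04,0.026,0,0,0,0],
  [1,0.04,0.026,0,0,0,0],
  [1,0.04,0.026,0,0,0,0],
  [1,0,0,0,0,0,0],
  [1,0,0,0,0,0,0],
])

```text
time: 2.6
ee_pos: [0.4913, 0.0035, 0.2286]
tool_rot: [-3.141, -0.0, 1.812]
force: [-0.6, -0.1, 0.2]
opening: 0.088
grasp_force: 0.0
```

```bash
python3 - <<'E'
from h import *
W=ctrl.camera_info('wrist');im=ctrl.read_camera('wrist')
import pickle;pickle.dump(W,open('w1.pkl','wb'));cv2.imwrite('pics/w1.png',im)
print('cam',-np.array(W['R']).T@W['t'])
for b in blobs(red(im),40):print(b)
E
```

```text
cam [0.47501556 0.0660411  0.38352159]
([250, 209, 130, 36, 1252], [308.0, 222.4], ((314.9276428222656, 225.54855346679688), (129.74256896972656, 24.06380844116211), 7.062602996826172))
```

View pics/w1.png

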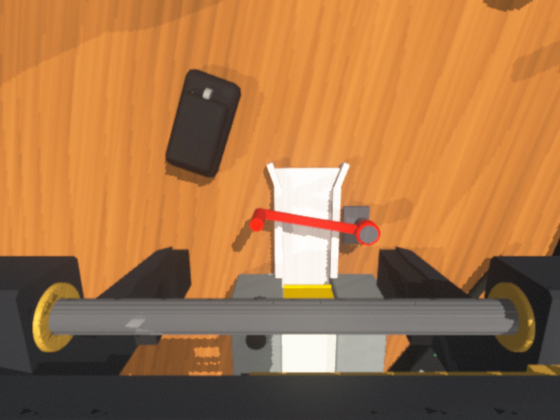

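Wrist view: pin top at (368,233), post top about (258,215), the rails' flare tips at (269,166) and (346,166), and the housing's front edge at row 275, from col 237 to 379. The bar is already at a slight angle, and the guide points up the image.

```bash
python3 - <<'E'
from h import *
import pickle
W=pickle.load(open('w1.pkl','rb'));im=cv2.imread('pics/w1.png')
o=np.array([.5462,-.0993]);yaw=-1.3344
R=np.array([[np.cos(yaw),-np.sin(yaw)],[np.sin(yaw),np.cos(yaw)]])
D=lambda w:(R.T@(np.asarray(w)[:2]-o)*1000).round(1)
X=lambda d,z:np.r_[o+R@(np.array(d)/1000),z/1000]
for n,p,z in[('pin',(368,233),.04),('posttop',(258,214),.074),('postlow',(260,224),.032),('flareL',(269,166),.014),('flareR',(346,166),.014),('hsL',(237,275),.07),('hsR',(379,275),.07)]:
    w=plane(W,p,z);print(n,w.round(4),'dock',D(w))
# guide centre line: white between rows 180 and 265
g=mask(im,(0,0,170),(180,70,255))
for r in(180,190,200,250,260,270):
    c=np.where(g[r,255:360])[0]+255;a,b=plane(W,(c.min(),r),.014),plane(W,(c.max(),r),.014)
    print(r,c.min(),c.max(),D(a),D(b))
for n,d,z in[('mouth',(0,0),4),('pin',(-63,65),40)]:print(n,proj(W,X(d,z)))
m=red(im)
for r in range(206,232,3):
    c=np.where(m[r,245:275])[0]+245;print(r,c.min() if len(c) else 0,c.max() if len(c) else 0)
E
```

```text
pin [ 0.5906 -0.0219  0.04  ] dock [-64.8  61.3]
posttop [ 0.4714 -0.02    0.074 ] dock [-94.6 -54.1]
postlow [ 0.4755 -0.0422  0.032 ] dock [-72.  -55.3]
flareL [0.4704 0.0194 0.014 ] dock [-133.2  -45.9]
flareR [0.5526 0.0396 0.014 ] dock [-133.5   38.7]
hsL [ 0.4648 -0.0888  0.07  ] dock [-29.3 -76.7]
hsR [ 0.6048 -0.0544  0.07  ] dock [-29.9  67.5]
180 272 343 [-117.7  -42.6] [-118.    36.2]
190 274 340 [-106.4  -40.4] [-106.7   33.4]
200 274 339 [-94.9 -40.5] [-95.3  32.8]
250 274 338 [-34.9 -40.6] [-35.2  34.5]
260 275 337 [-22.3 -39.5] [-22.6  33.8]
270 275 337 [ -9.5 -39.5] [-9.8 34.4]
mouth [307.35403099 273.86833456]
pin [371.34107042 234.63996314]
206 0 0
209 257 263
212 255 274
215 254 274
218 252 274
221 251 264
224 250 263
227 250 262
230 253 259
```

Call:
arm_command([
  [1,-0.014,-0.0135,0.04,0,0,0],
  [1,-0.014,-0.0135,0.04,0,0,0],
  [1,0,0,0.04,0,0,0],
  [1,0,0,0.044,0,0,0],
  [1,0,0,0,0,0,0],
], squeeze=10)

```text
time: 3.15
ee_pos: [0.4671, -0.0332, 0.0606]
tool_rot: [-3.132, -0.002, 1.808]
force: [-0.8, 0.4, -0.4]
opening: 0.0881
grasp_force: 0.0
```

Call:
arm_command([
  [-1,0,0,0,0,0,0],
  [-1,0,0,0,0,0,0],
  [-1,0,0,0,0,0,0],
  [-1,0,0,0,0,0,0],
  [-1,0,0,0,0,0,0],
])

```text
time: 3.65
ee_pos: [0.4725, -0.0312, 0.0657]
tool_rot: [3.14, 0.001, 1.812]
force: [0.3, -0.3, -0.0]
opening: 0.0501
grasp_force: 0.0
```

```bash
cat >> h.py <<'E'
O=np.array([.5427,-.0990]);YAW=-1.328
RD=np.array([[np.cos(YAW),-np.sin(YAW)],[np.sin(YAW),np.cos(YAW)]])
def d2w(x,y): return O+RD@(np.array([x,y])/1000)
def w2d(w): return (RD.T@(np.asarray(w)[:2]-O)*1000).round(1)
def tool(yaw,dw): # world xy shift -> tool x,y
    return np.array([np.cos(yaw)*dw[0]+np.sin(yaw)*dw[1],np.sin(yaw)*dw[0]-np.cos(yaw)*dw[1]])
E
python3 - <<'E'
from h import *
s=ctrl.read_state();y=s['tool_rot'][2];p=s['ee_pos'];print(s['opening'],s['grasp_force'],s['force'],p,y,w2d(p))
d=w2d(p)-np.array([-63,65]);a0=np.arctan2(-d[0],-d[1]);print('a0',a0,np.hypot(*d))
A=np.linspace(a0,1.95,11);f=lambda a:d2w(-63-120*np.sin(a),65-120*np.cos(a))
prev=f(a0)
for a in A[1:]:
    print(a.round(2),(tool(y,f(a)-prev)*1000).round(1));prev=f(a)
E
```

```text
0.05011226680462588 0.0 [ 0.34628885 -0.28421715 -0.04412807] [ 0.47245818 -0.03118514  0.06572635] 1.8116240989442396 [-82.7 -51.9]
a0 0.166951476737369 118.54830239189425
0.35 [20.7  5.4]
0.52 [19.4  9. ]
0.7 [17.5 12.3]
0.88 [15.1 15.2]
1.06 [12.1 17.6]
1.24 [ 8.8 19.5]
1.42 [ 5.2 20.7]
1.59 [ 1.5 21.3]
1.77 [-2.3 21.2]
1.95 [-6.1 20.5]
```

Fingers close slowly; one more call, then the arc.

Call:
arm_command([
  [-1,0,0,0,0,0,0],
  [-1,0,0,0,0,0,0],
  [-1,0,0,0,0,0,0],
  [-1,0,0,0,0,0,0],
  [-1,0,0,0,0,0,0],
])

```text
time: 4.15
ee_pos: [0.4718, -0.031, 0.0647]
tool_rot: [-3.141, -0.0, 1.812]
force: [0.3, 0.4, -0.3]
opening: 0.01
grasp_force: 0.0
```

Call:
arm_command([
  [-1,0,0,0,0,0,0],
  [-1,0.021,0.005,0,0,0,0],
  [-1,0.019,0.009,0,0,0,0],
  [-1,0.0175,0.012,0,0,0,0],
  [-1,0.015,0.015,0,0,0,0],
])

```text
time: 4.65
ee_pos: [0.4941, 0.0501, 0.0648]
tool_rot: [-3.141, -0.0, 1.812]
force: [0.7, -0.3, -0.2]
opening: 0.0007
grasp_force: 0.0
```

The fingers closed fully, so they missed the post. Looking again.

```bash
python3 - <<'E'
from h import *
import pickle
W=ctrl.camera_info('wrist');im=ctrl.read_camera('wrist');t=ctrl.read_camera('top')
pickle.dump(W,open('w2.pkl','wb'));cv2.imwrite('pics/w2.png',im);cv2.imwrite('pics/t2.png',t)
m=np.zeros((600,800,3),np.uint8);m[:420,:560]=im
m[420:,:]=0;c=cv2.resize(t[130:235,320:470],(240,168));m[:168,560:]=c
s=cv2.resize(t[150:240,330:400],(240,308),interpolation=cv2.INTER_CUBIC);m[170:478,560:]=s
cv2.imwrite('pics/c2.png',m)
E
```

```text
(no output)
```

View pics/c2.png

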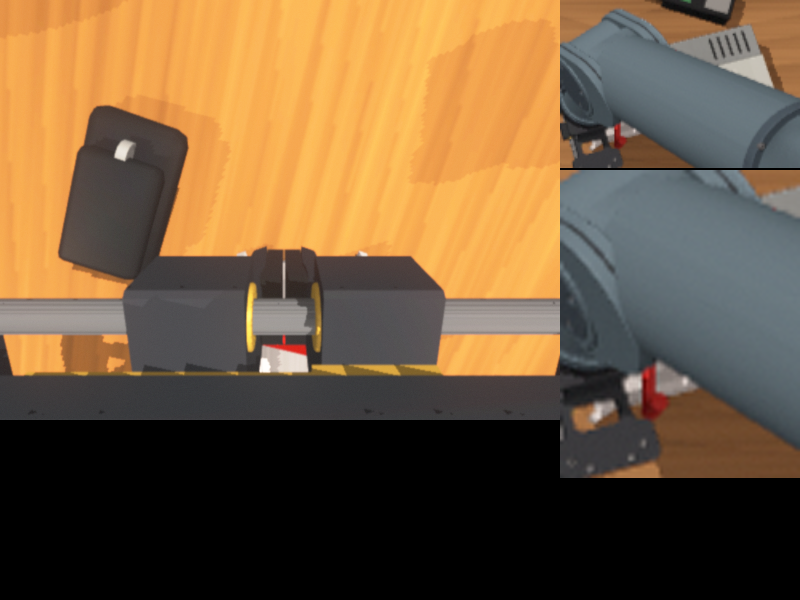

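The bar was not moved. The post stands at the right of the gripper in the top crop, about (357,218) in the top picture. I'll triangulate it properly.

```bash
python3 - <<'E'
from h import *
import pickle
W=pickle.load(open('w1.pkl','rb'));T=ctrl.camera_info('top');S=ctrl.camera_info('scene')
c,d=ray(W,(280,210));print('wrist axis',c,d)
# predicted pixels of the post axis for candidate and pin/bar, in each original picture
for nm,w in[('cand',(.472,-.030)),('cand-1cm',(.472,-.045))]:
    for z in(.032,.055,.074):print(nm,z,*[proj(I,(*w,z)).round(1) for I in(T,S,W)])
for n,I in(('top0',T),('scene0',S),('w1',W)):
    im=cv2.imread(f'pics/{n}.png');m=red(im)
    y0,y1,x0,x1={'top0':(205,225,350,370),'scene0':(215,240,215,235),'w1':(204,235,245,275)}[n]
    print(n);
    for r in range(y0,y1,2):
        c=np.where(m[r,x0:x1])[0]+x0
        if len(c):print(r,c.min(),c.max(),end=' | ')
    print()
t=cv2.imread('pics/t2.png');print([b[:2] for b in blobs(red(t),5)])
E
python3 -c "
import cv2,numpy as np
a=cv2.imread('pics/w1.png')[190:260,235:390];b=cv2.imread('pics/scene0.png')[212:285,205:265]
m=np.zeros((600,800,3),np.uint8);m[:350,:775]=cv2.resize(a,None,fx=5,fy=5,interpolation=2);m[355:355+240,:200]=cv2.resize(b,(200,240),interpolation=2)
cv2.imwrite('pics/c3.png',m)"
```

```text
wrist axis [0.47501556 0.0660411  0.38352159] [ 0.04965894 -0.2418353  -0.96912757]
cand 0.032 [360.  220.7] [225.9 231.7] [259.3 212.7]
cand 0.055 [361.6 219. ] [225.  227.5] [257.8 218.5]
cand 0.074 [362.9 217.6] [224.2 224. ] [256.3 223.9]
cand-1cm 0.032 [365.8 220.6] [220.4 232.3] [256.3 225.6]
cand-1cm 0.055 [367.4 219. ] [219.4 228.1] [254.6 232.2]
cand-1cm 0.074 [368.8 217.6] [218.6 224.5] [252.9 238.2]
top0
205 357 359 | 207 357 360 | 209 357 360 | 211 358 360 | 213 358 360 | 215 358 364 | 217 358 365 | 219 358 364 | 221 358 362 | 
scene0
223 223 225 | 225 222 225 | 227 223 226 | 229 224 226 | 231 224 226 | 233 225 227 | 235 225 227 | 237 225 227 | 239 225 227 | 
w1
210 256 272 | 212 255 274 | 214 254 274 | 216 253 274 | 218 252 274 | 220 251 274 | 222 250 263 | 224 250 263 | 226 250 263 | 228 251 262 | 230 253 259 | 
[([136, 54, 8, 44, 86], [139.5, 75.9]), ([354, 208, 8, 15, 69], [356.3, 216.1])]
```

View pics/c3.png

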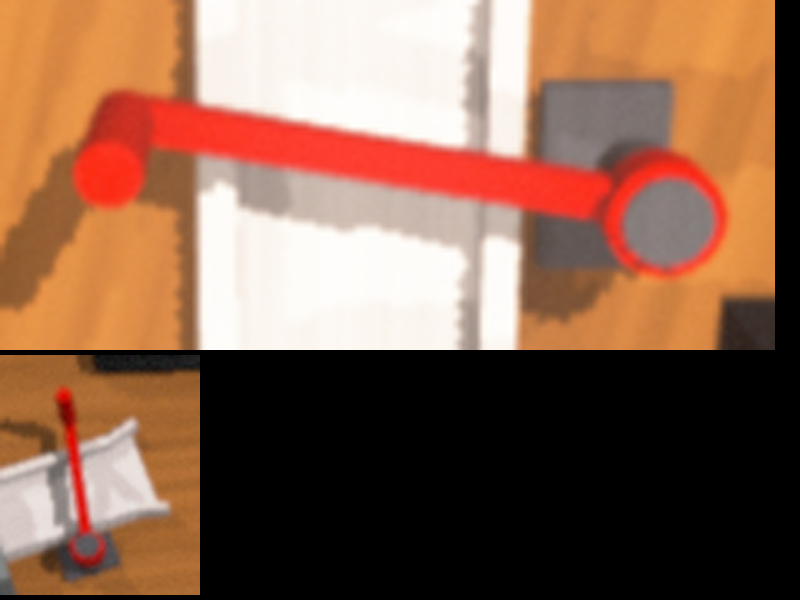

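The three views agree with post (.472,-.030), yet the grip missed and the bar has turned only slightly. I'll raise, open and look once more.

Call:
arm_command([
  [1,0,0,-0.04,0,0,0],
  [1,0,0,-0.04,0,0,0],
  [1,0,0,-0.04,0,0,0],
  [1,0,0,-0.04,0,0,0],
  [1,0,0,0,0,0,0],
])

```text
time: 5.25
ee_pos: [0.497, 0.0486, 0.2294]
tool_rot: [3.134, 0.002, 1.81]
force: [-0.6, 0.4, 0.3]
opening: 0.0383
grasp_force: 0.0
```

Call:
arm_command([
  [1,0,0,0,0,0,0],
  [1,0,0,0,0,0,0],
  [1,0,0,0,0,0,0],
  [1,0,0,0,0,0,0],
  [1,0,0,0,0,0,0],
])

```text
time: 5.75
ee_pos: [0.4939, 0.0491, 0.2241]
tool_rot: [-3.14, -0.0, 1.812]
force: [0.6, -0.3, 0.8]
opening: 0.0787
grasp_force: 0.0
```

```bash
python3 - <<'E'
from h import *
import pickle
s=ctrl.read_state();W=ctrl.camera_info('wrist');im=ctrl.read_camera('wrist')
pickle.dump(W,open('w3.pkl','wb'));cv2.imwrite('pics/w3.png',im)
print(s['ee_pos'],s['tool_rot'],s['opening'])
m=red(im);print([b[:2] for b in blobs(m,30)])
hsv=cv2.cvtColor(im,cv2.COLOR_BGR2HSV)
for dx in(0,.02,.05,-.02): pass
from scipy.spatial.transform import Rotation as Ro
R=Ro.from_euler('xyz',s['tool_rot']).as_matrix();p=s['ee_pos']
for l in([0,0,0],[0,0,.022],[0,.044,.022],[0,-.044,.022]):print(l,proj(W,p+R@l))
W2=pickle.load(open('w2.pkl','rb'))
c=-np.array(W2['R']).T@W2['t'];print('cam2',c)
E
```

```text
[0.49393396 0.04914119 0.22408696] [-3.14021734e+00 -4.13828394e-04  1.81204883e+00] 0.07867999702545758
[([239, 238, 127, 45, 1290], [295.2, 255.9])]
[0, 0, 0] [284.830589   259.27477161]
[0, 0, 0.022] [284.61886697 243.96103747]
[0, 0.044, 0.022] [363.3247683  243.92402429]
[0, -0.044, 0.022] [205.85343985 243.99807863]
cam2 [0.4778198  0.11267133 0.21967347]
```

View pics/w3.png

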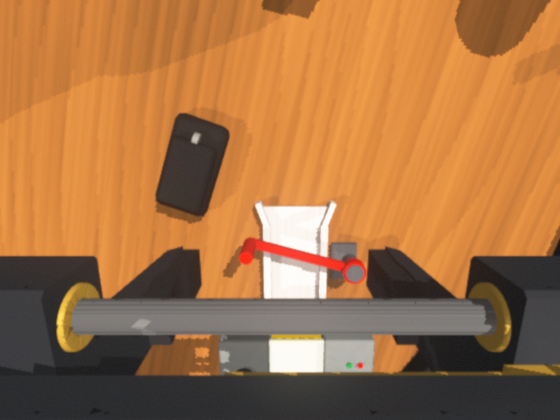

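```bash
python3 - <<'E'
from h import *
import pickle
W=pickle.load(open('w3.pkl','rb'))
for n,p,z in[('pin',(355,271),.04),('post',(246,258),.074),('barend',(251,243),.032)]:
    w=plane(W,p,z);print(n,w,w2d(w))
E
```

```text
pin [ 0.59094578 -0.02021845  0.04      ] [-64.9  65.8]
post [ 0.47248027 -0.01921299  0.074     ] [-94.3 -49. ]
barend [ 0.47333662 -0.01871584  0.032     ] [-94.6 -48. ]
```

Call:
arm_command([
  [1,0,0,0,0,0,-0.1464],
  [1,0,0,0,0,0,-0.1464],
  [1,0,0,0,0,0,-0.1464],
  [1,0,0,0,0,0,-0.1464],
  [1,0,0,0,0,0,-0.1464],
])

```text
time: 6.3
ee_pos: [0.4943, 0.0492, 0.2247]
tool_rot: [-3.141, -0.0, 2.55]
force: [0.8, -0.8, -0.1]
opening: 0.0882
grasp_force: 0.0
```

Call:
arm_command([
  [1,0,0,0,0,0,-0.1464],
  [1,0,0,0,0,0,-0.1464],
  [1,0,0,0,0,0,-0.1464],
  [1,0,0,0,0,0,-0.1464],
  [1,0,0,0,0,0,0],
])

```text
time: 6.8
ee_pos: [0.4943, 0.0491, 0.2245]
tool_rot: [3.141, -0.001, 3.131]
force: [-0.0, 0.3, -0.8]
opening: 0.0881
grasp_force: 0.0
```

Call:
arm_command([
  [1,0.01,-0.034,0,0,0,0],
  [1,0.01,-0.034,0.02,0,0,0],
  [1,0,0,0.04,0,0,0],
  [1,0,0,0.04,0,0,0],
  [1,0,0,0.02,0,0,0],
])

```text
time: 7.3
ee_pos: [0.4718, -0.0192, 0.1021]
tool_rot: [3.142, -0.004, 3.124]
force: [-0.4, 0.3, 0.4]
opening: 0.0882
grasp_force: 0.0
```

Call:
arm_command([
  [1,0,0,0.021,0,0,0],
  [1,0,0,0.021,0,0,0],
  [-1,0,0,0,0,0,0],
  [-1,0,0,0,0,0,0],
  [-1,0,0,0,0,0,0],
], squeeze=10)

```text
time: 7.8
ee_pos: [0.4743, -0.0185, 0.0638]
tool_rot: [-3.141, 0.002, 3.128]
force: [0.5, 0.3, -0.1]
opening: 0.0662
grasp_force: 0.0
```

Call:
arm_command([
  [-1,0,0,0,0,0,0],
  [-1,0,0,0,0,0,0],
  [-1,0,0,0,0,0,0],
  [-1,0,0,0,0,0,0],
  [-1,0,0,0,0,0,0],
])

```text
time: 8.3
ee_pos: [0.4736, -0.0187, 0.0629]
tool_rot: [-3.142, 0.0, 3.129]
force: [0.2, -0.0, -0.3]
opening: 0.026
grasp_force: 0.0
```

Call:
arm_command([
  [-1,0,0,0,0,0,0],
  [-1,0,0,0,0,0,0],
  [-1,0,0,0,0,0,0],
  [-1,0,0,0,0,0,0],
  [-1,0,0,0,0,0,0],
])

```text
time: 8.8
ee_pos: [0.4734, -0.0186, 0.0628]
tool_rot: [-3.142, -0.0, 3.129]
force: [0.0, -0.1, 0.2]
opening: 0.0115
grasp_force: 10.0
```

Call:
arm_command([
  [-1,-0.0012,0.0168,0,0,0,0.14],
  [-1,-0.0012,0.0168,0,0,0,0.14],
  [-1,-0.0012,0.0168,0,0,0,0.14],
  [-1,-0.0012,0.0168,0,0,0,0.14],
  [-1,0,0,0,0,0,0],
], squeeze=15)

```text
time: 9.3
ee_pos: [0.4963, 0.0473, 0.0642]
tool_rot: [3.137, 0.004, 2.568]
force: [0.9, -1.0, 14.3]
opening: 0.0027
grasp_force: 6.9
```

```bash
python3 - <<'E'
from h import *
s=ctrl.read_state();print(s['ee_pos'],s['force'],s['opening'],s['grasp_force'],w2d(s['ee_pos']))
w=ctrl.read_camera('wrist');t=ctrl.read_camera('scene')
print([b[:2] for b in blobs(red(t),8)])
m=np.zeros((600,800,3),np.uint8);m[:360,:480]=cv2.resize(w,(480,360));m[:300,480:]=cv2.resize(t[200:290,195:290],(320,300),interpolation=2)
T=ctrl.read_camera('top');m[300:600,480:]=cv2.resize(T[145:235,325:420],(320,300),interpolation=2)
cv2.imwrite('pics/c4.png',m)
E
```

```text
[0.49628422 0.04728059 0.06419504] [ 0.94176748 -0.99903011 14.2627766 ] 0.002735947260431391 6.857414469122887 [-153.1   -9.9]
[([13, 41, 5, 8, 31], [15.1, 44.6]), ([226, 231, 31, 46, 166], [242.4, 254.5]), ([474, 334, 30, 54, 106], [488.8, 360.9])]
```

View pics/c4.png

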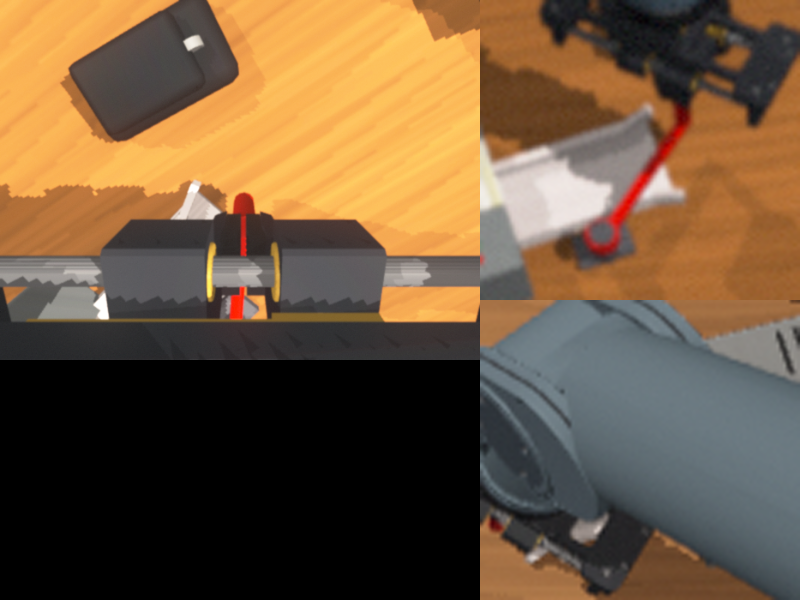

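The post has squeezed out to the tool's +x edge (red at (243,203) in the crop), with the bar at about 0.8 rad. I'll straddle it loosely instead of gripping: open a little and measure.

Call:
arm_command([
  [-0.35,0,0,-0.004,0,0,0],
  [-0.35,0,0,0,0,0,0],
  [-0.35,0,0,0,0,0,0],
  [-0.35,0,0,0,0,0,0],
  [-0.35,0,0,0,0,0,0],
])

```text
time: 9.95
ee_pos: [0.4925, 0.045, 0.0665]
tool_rot: [-3.141, -0.001, 2.569]
force: [0.3, -0.5, 0.5]
opening: 0.0286
grasp_force: 0.0
```

```bash
python3 - <<'E'
from h import *
s=ctrl.read_state();W=ctrl.camera_info('wrist');w=ctrl.read_camera('wrist');cv2.imwrite('pics/w5.png',w)
print(s['ee_pos'],s['tool_rot'],s['force'],s['opening'],w2d(s['ee_pos']))
m=red(w)
for b in blobs(m,10):print(b[:2])
n,l,st,c=cv2.connectedComponentsWithStats(m);i=1+np.argmin(st[1:,1]);
print('top of blob',st[i])
p=(st[i][0]+st[i][2]/2,st[i][1]+st[i][2]/2*.9);P=plane(W,p,.074);print('post top',P,w2d(P))
d=P[:2]-s['ee_pos'][:2];print('tool offset mm',tool(s['tool_rot'][2],d)*1000)
S=ctrl.camera_info('scene');t=ctrl.read_camera('scene')
m=red(t)[215:290,205:290];ys,xs=np.where(m);print('scene red',[(r+215,xs[ys==r].min()+205,xs[ys==r].max()+205) for r in np.unique(ys)[:14:2]])
E
```

```text
[0.49245989 0.04499448 0.06654616] [-3.14121226e+00 -5.30343240e-04  2.56940609e+00] [ 0.34979874 -0.51154309  0.47163162] 0.028634259393035662 [-151.8  -14.1]
([278, 228, 26, 71, 1366], [288.8, 260.4])
([274, 335, 16, 37, 524], [281.6, 352.9])
top of blob [ 278  228   26   71 1366]
post top [0.48274972 0.05461056 0.074     ] [-163.5  -21.3]
tool offset mm [13.37035574  2.82664193]
scene red [(np.int64(227), np.int64(254), np.int64(254)), (np.int64(229), np.int64(252), np.int64(255)), (np.int64(231), np.int64(253), np.int64(256)), (np.int64(233), np.int64(253), np.int64(255)), (np.int64(235), np.int64(253), np.int64(256)), (np.int64(237), np.int64(253), np.int64(255)), (np.int64(239), np.int64(251), np.int64(254))]
```

Call:
arm_command([
  [-0.35,0.001,0.0168,0,0,0,0.14],
  [-0.35,-0.0012,0.0168,0,0,0,0.14],
  [-0.35,-0.0012,0.0168,0,0,0,0.14],
  [-0.35,-0.0012,0.0168,0,0,0,0.14],
  [-0.35,0,0,0,0,0,0],
])

```text
time: 10.55
ee_pos: [0.5428, 0.0918, 0.0671]
tool_rot: [3.139, -0.0, 2.01]
force: [0.3, 1.0, -0.6]
opening: 0.0291
grasp_force: 0.0
```

Call:
arm_command([
  [-0.35,-0.0012,0.0168,0,0,0,0.14],
  [-0.35,-0.0012,0.0168,0,0,0,0.14],
  [-0.35,-0.0012,0.0168,0,0,0,0.14],
  [-0.35,-0.0012,0.0168,0,0,0,0.14],
  [-0.35,0,0,0,0,0,0],
])

```text
time: 11.05
ee_pos: [0.6079, 0.0996, 0.0667]
tool_rot: [3.14, 0.001, 1.45]
force: [0.4, 0.1, -0.6]
opening: 0.0282
grasp_force: 0.0
```

```bash
python3 - <<'E'
from h import *
s=ctrl.read_state();print(s['ee_pos'],s['tool_rot'],s['force'],s['opening'],w2d(s['ee_pos']))
S=ctrl.camera_info('scene');t=ctrl.read_camera('scene');cv2.imwrite('pics/s5.png',t)
for b in blobs(red(t),8):print(b)
print('expected post px at a=1.7,1.88',[proj(S,np.r_[d2w(-63-120*np.sin(a),65-120*np.cos(a)),.04]).round(1).tolist() for a in(.8,1.2,1.57,1.7,1.88,2.0)],'pin',proj(S,np.r_[d2w(-63,65),.04]))
E
```

```text
[0.60785538 0.09958413 0.06670636] [3.14047777e+00 5.16111912e-04 1.45004860e+00] [ 0.39765766  0.14414579 -0.570526  ] 0.028228222884846194 [-177.1  111. ]
([13, 41, 5, 8, 30], [15.0, 44.7], ((15.0, 44.5), (7.0, 4.0), 90.0))
([226, 227, 31, 50, 169], [243.5, 252.1], ((242.77345275878906, 251.87464904785156), (8.915533065795898, 54.18972396850586), 31.159303665161133))
([474, 334, 30, 54, 108], [488.8, 360.9], ((488.55963134765625, 360.4678955078125), (60.41386413574219, 1.7609422206878662), 61.69924545288086))
expected post px at a=1.7,1.88 [[252.2, 232.8], [266.2, 242.1], [274.6, 254.7], [276.3, 259.7], [277.5, 267.1], [277.4, 272.2]] pin [231.29630215 269.43784059]
```

```bash
python3 - <<'E'
from h import *
S=ctrl.camera_info('scene');t=cv2.imread('pics/s5.png');T=ctrl.camera_info('top');tt=ctrl.read_camera('top');cv2.imwrite('pics/t5.png',tt)
print([b[:2] for b in blobs(red(tt),5)])
for p,z in[((254.5,230),.074),((253,239),.032)]:
    w=plane(S,p,z);print(w,w2d(w))
W=ctrl.camera_info('wrist');w=ctrl.read_camera('wrist');cv2.imwrite('pics/w6.png',w)
m=np.zeros((600,800,3),np.uint8);m[:420,:560]=w
m[:300,560:]=cv2.resize(t[215:290,205:265],(240,300),interpolation=2);m[300:,560:]=cv2.resize(tt[145:220,330:390],(240,300),interpolation=2)
cv2.imwrite('pics/c6.png',m)
E
```

```text
[([136, 54, 8, 44, 86], [139.5, 75.9]), ([328, 174, 30, 40, 153], [341.5, 194.8])]
[0.50004404 0.04818314 0.074     ] [-153.1   -6. ]
[0.50357303 0.04157433 0.032     ] [-145.9   -4.2]
```

View pics/c6.png

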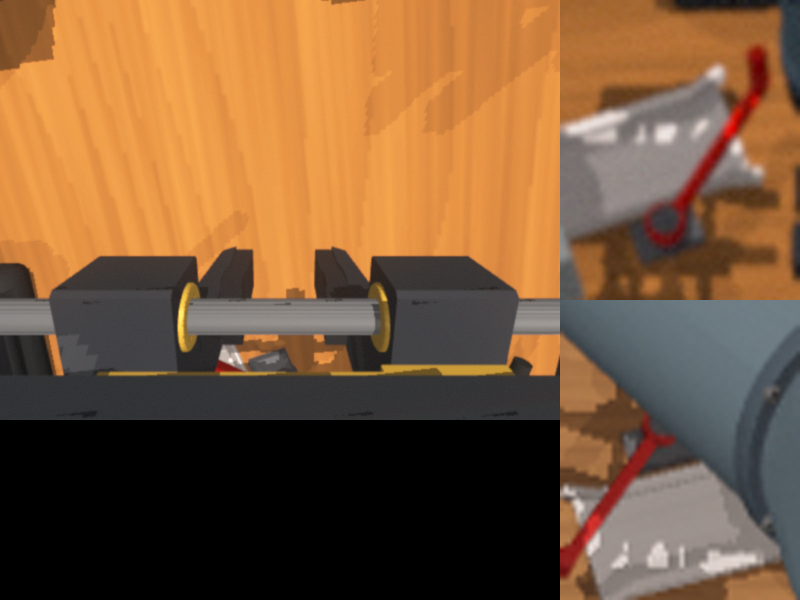

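```bash
python3 - <<'E'
from h import *
import pickle
from scipy.spatial.transform import Rotation as Ro
print('tip',ctrl.tip_extent)
W=pickle.load(open('w3.pkl','rb'));p=np.array([0.49393396,0.04914119,0.22408696]);R=Ro.from_euler('xyz',[-3.14021734,-4e-4,1.81204883]).as_matrix()
print('f',W['fx'])
for u,v in((200,250),(368,250),(190,250),(372,250)):
    c,d=ray(W,(u,v));ct=R.T@(c-p);dt=R.T@d
    s=1 if dt[1]>0 else -1
    k=(s*.0787/2-ct[1])/dt[1];print((u,v),(ct+k*dt)*1000)
print('cam in tool',ct)
E
```

```text
tip 0.022
f 335.60409745311193
(200, 250) [  8.35875837 -39.35        -8.92450805]
(368, 250) [ 7.10199453 39.35       -5.77583268]
(190, 250) [ 14.41331699 -39.35       -24.61603621]
(372, 250) [  9.68976815  39.35       -12.48253506]
cam in tool [ 0.06467287 -0.00090312 -0.15492611]
```

Evidence (grips slipping over the post's top, and finger tips in wrist picture ending near tool z ≈ -10 mm) suggests that the fingers sit higher than assumed. I'll probe the bare desk here gently.

Call:
arm_command([
  [-0.35,0,0,0.008,0,0,0],
  [-0.35,0,0,0.008,0,0,0],
  [-0.35,0,0,0.008,0,0,0],
  [-0.35,0,0,0.008,0,0,0],
  [-0.35,0,0,0.006,0,0,0],
])

```text
time: 11.7
ee_pos: [0.6063, 0.1004, 0.0277]
tool_rot: [-3.141, 0.0, 1.45]
force: [-0.6, 0.1, 0.2]
opening: 0.0287
grasp_force: 0.0
```

Call:
arm_command([
  [-0.35,0,0,0.0015,0,0,0],
  [-0.35,0,0,0.0015,0,0,0],
  [-0.35,0,0,0.0015,0,0,0],
  [-0.35,0,0,0.0015,0,0,0],
  [-0.35,0,0,0.0015,0,0,0],
])

```text
time: 12.2
ee_pos: [0.607, 0.1004, 0.0214]
tool_rot: [3.141, -0.0, 1.449]
force: [0.7, 0.3, -0.1]
opening: 0.029
grasp_force: 0.0
```

Call:
arm_command([
  [-0.35,0,0,0.002,0,0,0],
  [-0.35,0,0,0.002,0,0,0],
  [-0.35,0,0,0.002,0,0,0],
  [-0.35,0,0,0.002,0,0,0],
  [-0.35,0,0,0,0,0,0],
])

```text
time: 12.7
ee_pos: [0.6066, 0.1004, 0.013]
tool_rot: [-3.141, 0.0, 1.449]
force: [0.5, -0.4, 0.1]
opening: 0.0287
grasp_force: 0.0
```

Call:
arm_command([
  [-0.35,0,0,0.003,0,0,0],
  [-0.35,0,0,0.003,0,0,0],
  [-0.35,0,0,0.003,0,0,0],
  [-0.35,0,0,0.003,0,0,0],
  [-0.35,0,0,0,0,0,0],
])

```text
time: 13.2
ee_pos: [0.6064, 0.1004, 0.0007]
tool_rot: [-3.141, 0.0, 1.449]
force: [-0.1, 0.5, 0.3]
opening: 0.0287
grasp_force: 0.0
```

Call:
arm_command([
  [-0.35,0,0,0.002,0,0,0],
  [-0.35,0,0,0.002,0,0,0],
  [-0.35,0,0,0.002,0,0,0],
  [-0.35,0,0,0,0,0,0],
  [-0.35,0,0,0,0,0,0],
])

```text
time: 13.7
ee_pos: [0.6068, 0.1005, -0.0047]
tool_rot: [-3.142, 0.0, 1.449]
force: [-1.4, 0.3, -0.3]
opening: 0.0288
grasp_force: 0.0
```

Call:
arm_command([
  [-0.35,0,0,0.0015,0,0,0],
  [-0.35,0,0,0.0015,0,0,0],
  [-0.35,0,0,0.0015,0,0,0],
  [-0.35,0,0,0,0,0,0],
  [-0.35,0,0,0,0,0,0],
])

```text
time: 14.2
ee_pos: [0.6067, 0.1005, -0.0093]
tool_rot: [-3.141, 0.0, 1.449]
force: [-0.4, -0.6, 0.4]
opening: 0.0287
grasp_force: 0.0
```

Call:
arm_command([
  [-0.35,0,0,0.0015,0,0,0],
  [-0.35,0,0,0.0015,0,0,0],
  [-0.35,0,0,0.0015,0,0,0],
  [-0.35,0,0,0,0,0,0],
  [-0.35,0,0,0,0,0,0],
])

```text
time: 14.7
ee_pos: [0.6069, 0.1005, -0.0095]
tool_rot: [-3.141, 0.001, 1.449]
force: [-14.1, -3.2, 41.6]
opening: 0.0288
grasp_force: 20.7
```

The tips really end 9.5 mm behind the reported TCP (tip z = ee z + 0.0095). I'll use that. Back to the post.

Call:
arm_command([
  [1,0,0,-0.032,0,0,0],
  [1,0,0,-0.032,0,0,0],
  [1,0,0,-0.032,0,0,0],
  [1,0,0,0,0,0,-0.132],
  [1,0,0,0,0,0,-0.132],
])

```text
time: 15.2
ee_pos: [0.6077, 0.1006, 0.0838]
tool_rot: [3.139, 0.0, 1.719]
force: [-0.8, 0.9, -0.2]
opening: 0.0663
grasp_force: 0.0
```

Call:
arm_command([
  [1,0,0,0,0,0,-0.132],
  [1,0,0,0,0,0,-0.132],
  [1,0,0,0,0,0,-0.132],
  [1,0,0,0,0,0,-0.132],
  [1,0,0,0,0,0,-0.132],
])

```text
time: 15.7
ee_pos: [0.6067, 0.1003, 0.0822]
tool_rot: [-3.141, 0.0, 2.379]
force: [0.0, -0.2, -0.2]
opening: 0.088
grasp_force: 0.0
```

Call:
arm_command([
  [1,0,0,0,0,0,-0.132],
  [1,0.02,-0.036,0,0,0,0],
  [1,0.02,-0.036,0,0,0,0],
  [1,0.02,-0.036,0,0,0,0],
  [1,0,0,0,0,0,0],
])

```text
time: 16.2
ee_pos: [0.4883, 0.0458, 0.0812]
tool_rot: [-3.134, -0.003, 2.504]
force: [0.2, 0.6, 0.5]
opening: 0.0883
grasp_force: 0.0
```

Call:
arm_command([
  [1,0,0,0.024,0,0,0],
  [-1,0,0,0.024,0,0,0],
  [-1,0,0,0,0,0,0],
  [-1,0,0,0,0,0,0],
  [-1,0,0,0,0,0,0],
], squeeze=10)

```text
time: 16.7
ee_pos: [0.4953, 0.0496, 0.0353]
tool_rot: [3.14, 0.001, 2.506]
force: [0.3, -0.2, -0.5]
opening: 0.0583
grasp_force: 0.0
```

Call:
arm_command([
  [-1,0,0,0,0,0,0],
  [-1,0,0,0,0,0,0],
  [-1,0,0,0,0,0,0],
  [-1,0,0,0,0,0,0],
  [-1,0,0,0,0,0,0],
])

```text
time: 17.2
ee_pos: [0.4944, 0.0492, 0.0344]
tool_rot: [3.142, 0.0, 2.505]
force: [0.7, -0.9, 0.1]
opening: 0.0186
grasp_force: 0.0
```

Call:
arm_command([
  [-1,0,0,0,0,0,0],
  [-1,0,0,0,0,0,0],
  [-1,0,0,0,0,0,0],
  [-1,0,0,0,0,0,0],
  [-1,0,0,0,0,0,0],
])

```text
time: 17.7
ee_pos: [0.4943, 0.0492, 0.0343]
tool_rot: [-3.141, -0.0, 2.505]
force: [-0.6, -0.4, 1.0]
opening: 0.0135
grasp_force: 10.0
```

Call:
arm_command([
  [-1,-0.0012,0.0168,0,0,0,0.14],
  [-1,-0.0012,0.0168,0,0,0,0.14],
  [-1,-0.0012,0.0168,0,0,0,0.14],
  [-1,-0.0012,0.0168,0,0,0,0.14],
  [-1,0,0,0,0,0,0],
])

```text
time: 18.2
ee_pos: [0.5489, 0.0905, 0.0342]
tool_rot: [3.14, 0.0, 1.943]
force: [0.1, 0.4, 1.2]
opening: 0.0135
grasp_force: 10.0
```

Call:
arm_command([
  [-1,-0.0012,0.0168,0,0,0,0.14],
  [-1,-0.0012,0.0168,0,0,0,0.14],
  [-1,-0.0012,0.0168,0,0,0,0.14],
  [-1,-0.0012,0.0168,0,0,0,0.14],
  [-1,0,0,0,0,0,0],
])

```text
time: 18.7
ee_pos: [0.6147, 0.0963, 0.0342]
tool_rot: [3.14, -0.001, 1.386]
force: [1.1, 1.4, 1.7]
opening: 0.0135
grasp_force: 10.0
```

Call:
arm_command([
  [1,0,0,0,0,0,0],
  [1,0,0,0,0,0,0],
  [1,0,0,-0.03,0,0,0],
  [1,0,0,-0.04,0,0,0],
  [1,0,0,-0.04,0,0,0],
])

```text
time: 19.2
ee_pos: [0.6119, 0.0954, 0.145]
tool_rot: [-3.14, 0.001, 1.388]
force: [0.4, 0.4, 0.9]
opening: 0.051
grasp_force: 0.0
```

Call:
arm_command([
  [1,0,0,-0.03,0,0,-0.132],
  [1,0,0,0,0,0,-0.132],
  [1,0.0355,-0.0223,0,0,0,0],
  [1,0.0355,-0.0223,0,0,0,0],
  [1,0.0355,-0.0223,0,0,0,0],
])

```text
time: 19.7
ee_pos: [0.5366, 0.197, 0.1742]
tool_rot: [-3.141, 0.001, 1.651]
force: [-0.2, 0.9, -1.0]
opening: 0.0879
grasp_force: 0.0
```

Call:
arm_command([
  [1,0.0355,-0.0223,0,0,0,0],
  [1,0.0355,-0.0223,0,0,0,0],
  [1,0.0355,-0.0223,0,0,0,0],
  [1,0,0,0,0,0,0],
  [1,0,0,0,0,0,0],
])

```text
time: 20.2
ee_pos: [0.4623, 0.2977, 0.1743]
tool_rot: [-3.141, 0.001, 1.654]
force: [1.0, -0.9, 0.4]
opening: 0.0877
grasp_force: 0.0
```

```bash
python3 - <<'E'
from h import *
import pickle
s=ctrl.read_state();W=ctrl.camera_info('wrist');w=ctrl.read_camera('wrist');cv2.imwrite('pics/w7.png',w);pickle.dump((s['ee_pos'],s['tool_rot'],W),open('w7.pkl','wb'))
print(s['ee_pos'],s['tool_rot'],s['opening'])
t=ctrl.read_camera('top');T=ctrl.camera_info('top');cv2.imwrite('pics/t7.png',t)
r=[b for b in blobs(red(t),20)];print('red top',[b[:2] for b in r])
print('orange',[b for b in blobs(mask(w,(5,180,120),(18,255,255)),150)])
m=np.zeros((600,800,3),np.uint8);m[:420,:560]=w;m[:225,560:]=cv2.resize(t[140:230,325:421],(240,225),interpolation=2)
cv2.imwrite('pics/c7.png',m)
E
```

```text
[0.4622829  0.29769496 0.17425096] [-3.14129099e+00  9.26246023e-04  1.65364509e+00] 0.0877024650026118
red top [([136, 54, 8, 44, 86], [139.5, 75.9]), ([309, 162, 51, 19, 207], [330.3, 171.7])]
orange [([251, 0, 71, 52, 1311], [285.5, 30.2], ((285.45526123046875, 23.420772552490234), (69.88225555419922, 49.86754608154297), 6.072457313537598)), ([338, 0, 21, 25, 154], [346.6, 10.6], ((347.7533874511719, 12.397651672363281), (17.610246658325195, 25.54644012451172), 10.007979393005371)), ([518, 12, 25, 69, 413], [529.7, 47.9], ((529.27734375, 46.170310974121094), (19.89063835144043, 68.98945617675781), 7.594643592834473)), ([430, 39, 19, 39, 179], [440.0, 56.9], ((440.5373840332031, 58.125396728515625), (13.309164047241211, 40.64164352416992), 13.13402271270752)), ([150, 70, 80, 65, 1718], [191.8, 101.4], ((195.43646240234375, 94.52108764648438), (80.1301040649414, 59.021873474121094), 57.60015869140625)), ([512, 75, 25, 25, 177], [524.3, 86.9], ((524.4097900390625, 87.26545715332031), (18.164339065551758, 29.72346305847168), 68.96248626708984)), ([385, 123, 17, 53, 160], [394.2, 147.6], ((393.33990478515625, 149.11997985839844), (10.323759078979492, 53.03300857543945), 8.130102157592773))]
```

View pics/c7.png

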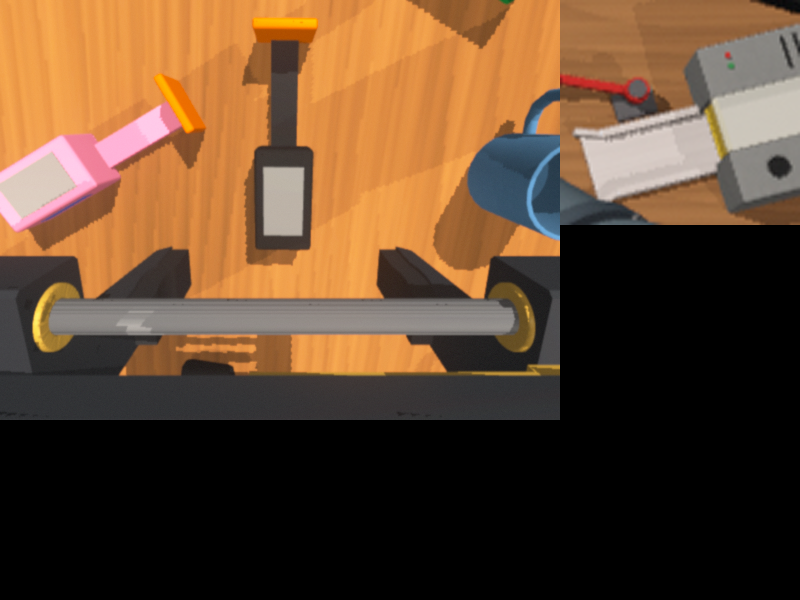

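Last picture: the pack block's top corners are at (257,148), (313,148), (309,248), (255,248), the handle's outer edge at row ~18, cols 253-317; the mug is right at (520,190); and the bar in the top crop points away from the guide, clear of it.

```bash
python3 - <<'E'
from h import *
import pickle
p,r,W=pickle.load(open('w7.pkl','rb'))
C=[plane(W,q,.048) for q in[(257,148),(313,148),(309,248),(255,248)]]
print([c.round(4) for c in C]);c=np.mean(C,0);a=(C[2]+C[3])-(C[0]+C[1]);print('centre',c,'yaw',np.arctan2(a[1],a[0]))
h=(plane(W,(253,20),.048)+plane(W,(317,20),.048))/2;print('handle',h,'yaw',np.arctan2(c[1]-h[1],c[0]-h[0]),np.hypot(*(c-h)[:2]))
print('tool shift',tool(r[2],c[:2]-p[:2]))
T=ctrl.camera_info('top');print('mug',plane(T,(222,143),.085))
w=cv2.imread('pics/t7.png');print('bar: pin/far',plane(T,(353.5,176),.04),plane(T,(311,168.5),.074))
E
```

```text
[array([0.4362, 0.3413, 0.048 ]), array([0.4823, 0.3451, 0.048 ]), array([0.4879, 0.2576, 0.048 ]), array([0.44  , 0.2536, 0.048 ])]
centre [0.46159554 0.29940452 0.048     ] yaw -1.5172119375096784
handle [0.45128408 0.43771901 0.048     ] yaw -1.4963831628321889 0.1386983208786791
tool shift [ 0.00176058 -0.00054353]
mug [0.66896493 0.32716515 0.085     ]
bar: pin/far [ 0.59086195 -0.01653151  0.04      ] [0.60186168 0.09779001 0.074     ]
```

Call:
arm_command([
  [1,0.014,0,0.03,0,0,0],
  [1,0,0,0.04,0,0,0],
  [1,0,0,0.04,0,0,0],
  [1,0,0,0.03,0,0,0],
  [1,0,0,0.018,0,0,0],
], squeeze=35)

```text
time: 20.8
ee_pos: [0.4622, 0.3087, 0.0136]
tool_rot: [-3.139, 0.003, 1.647]
force: [0.3, 0.1, -0.1]
opening: 0.0884
grasp_force: 0.0
```

Call:
arm_command([
  [-1,0,0,0,0,0,0],
  [-1,0,0,0,0,0,0],
  [-1,0,0,0,0,0,0],
  [-1,0,0,0,0,0,0],
  [-1,0,0,0,0,0,0],
])

```text
time: 21.3
ee_pos: [0.4625, 0.3118, 0.0172]
tool_rot: [3.141, -0.0, 1.649]
force: [-2.4, -0.2, 2.2]
opening: 0.0502
grasp_force: 0.9
```

Call:
arm_command([
  [-1,0,0,0,0,0,0],
  [-1,0,0,0,0,0,0],
  [-1,0,0,0,0,0,0],
  [-1,0,0,-0.02,0,0,0],
  [-1,0,0,-0.03,0,0,0],
])

```text
time: 21.8
ee_pos: [0.4608, 0.3105, 0.0653]
tool_rot: [-3.138, 0.002, 1.65]
force: [-0.2, 0.4, -3.2]
opening: 0.0496
grasp_force: 35.0
```

Call:
arm_command([
  [-1,0,0,-0.03,0,0,0],
  [-1,0,0,-0.02,0,0,-0.082],
  [-1,0,0,0,0,0,-0.082],
  [-1,-0.0406,-0.0026,0,0,0,0],
  [-1,-0.0406,-0.0026,0,0,0,0],
])

```text
time: 22.3
ee_pos: [0.4763, 0.2316, 0.1164]
tool_rot: [3.141, -0.0, 1.817]
force: [0.6, -2.5, -3.6]
opening: 0.0498
grasp_force: 35.0
```

Call:
arm_command([
  [-1,-0.0406,-0.0026,0,0,0,0],
  [-1,-0.0406,-0.0026,0,0,0,0],
  [-1,-0.0406,-0.0026,0,0,0,0],
  [-1,-0.0406,-0.0026,0,0,0,0],
  [-1,-0.0406,-0.0026,0,0,0,0],
])

```text
time: 22.8
ee_pos: [0.5126, 0.0296, 0.1162]
tool_rot: [-3.141, 0.0, 1.814]
force: [0.3, 0.3, -3.1]
opening: 0.0497
grasp_force: 35.0
```

Call:
arm_command([
  [-1,-0.0406,-0.0026,0,0,0,0],
  [-1,0,0,0,0,0,0],
  [-1,0,0,0,0,0,0],
  [-1,0,0,0,0,0,0],
  [-1,0,0,0,0,0,0],
])

```text
time: 23.3
ee_pos: [0.5198, -0.0069, 0.1163]
tool_rot: [-3.142, -0.001, 1.816]
force: [0.5, -0.3, -3.4]
opening: 0.0494
grasp_force: 35.0
```

```bash
python3 - <<'E'
from h import *
s=ctrl.read_state();p=s['ee_pos'];y=s['tool_rot'][2];print(p,s['tool_rot'],s['opening'],s['grasp_force'],w2d(p))
print('shift',tool(y,d2w(-92.4,0)-p[:2]),'yaw err',YAW+np.pi-y)
S=ctrl.camera_info('scene');t=ctrl.read_camera('scene');w=ctrl.read_camera('wrist');W=ctrl.camera_info('wrist');cv2.imwrite('pics/w8.png',w)
print('orange wrist',[b for b in blobs(mask(w,(5,200,150),(16,255,255)),300)])
g=mask(w,(0,0,120),(180,60,255))
for r in (100,120,140,160,180,200,220):
    c=np.where(g[r,200:400])[0]+200
    if len(c):print(r,c.min(),c.max(),w2d(plane(W,(c.min(),r),.014)),w2d(plane(W,(c.max(),r),.014)))
E
```

```text
[ 0.51982743 -0.00692247  0.11628768] [-3.14150561e+00 -6.97256334e-04  1.81604321e+00] 0.04937390092972047 35.00002082437277 [-94.9  -0.1]
shift [-2.47597699e-03  5.85532258e-05] yaw err -0.0024505588537979683
orange wrist [([377, 139, 65, 129, 594], [402.3, 202.9], ((404.21624755859375, 199.03192138671875), (20.459503173828125, 139.31594848632812), 23.14280128479004))]
160 227 345 [-132.8  -43.7] [-133.    46.2]
180 235 336 [-117.5  -38.1] [-117.6   40. ]
220 346 372 [-85.5  49.3] [-85.5  70. ]
```

Call:
arm_command([
  [-1,-0.002,0.0005,0.03,0,0,0],
  [-1,0,0,0.03,0,0,0],
  [-1,0,0,0.02,0,0,0],
  [-1,0,0,0.008,0,0,0],
  [-1,0,0,0.006,0,0,0],
])

```text
time: 23.9
ee_pos: [0.5211, -0.0098, 0.022]
tool_rot: [-3.141, -0.0, 1.814]
force: [-0.2, 0.2, -3.2]
opening: 0.0498
grasp_force: 35.0
```

Call:
arm_command([
  [-1,0,0,0,0,0,0],
  [-1,0,0,0.0005,0,0,0],
  [-1,0,0,0,0,0,0],
  [-1,0,0,0,0,0,0],
  [-1,0,0,0,0,0,0],
])

```text
time: 24.4
ee_pos: [0.5214, -0.0105, 0.0223]
tool_rot: [3.141, 0.0, 1.813]
force: [0.4, 0.0, -3.6]
opening: 0.05
grasp_force: 35.0
```

Call:
arm_command([
  [-1,0,0,0.0015,0,0,0],
  [0.5,0,0,0,0,0,0],
  [0.5,0,0,0,0,0,0],
  [0.5,0,0,-0.02,0,0,0],
  [0.5,0,0,-0.04,0,0,0],
])

```text
time: 24.9
ee_pos: [0.5191, -0.0104, 0.079]
tool_rot: [-3.137, -0.001, 1.814]
force: [0.5, -0.4, 0.0]
opening: 0.0663
grasp_force: 0.0
```

Call:
arm_command([
  [-1,0,0,-0.03,0,0,0],
  [-1,0.04,0,0,0,0,0],
  [-1,0.04,0,0,0,0,0],
  [-1,0.04,0,0,0,0,0],
  [-1,0.04,0,0,0,0,0],
])

```text
time: 25.4
ee_pos: [0.4824, 0.1463, 0.1106]
tool_rot: [3.141, -0.0, 1.813]
force: [0.3, 1.0, 0.0]
opening: 0.0281
grasp_force: 0.0
```

```bash
python3 - <<'E'
from h import *
s=ctrl.read_state();p=s['ee_pos'];y=s['tool_rot'][2];print(p,s['tool_rot'],s['opening'],w2d(p))
T=ctrl.camera_info('top');S=ctrl.camera_info('scene');t=ctrl.read_camera('top');c=ctrl.read_camera('scene');w=ctrl.read_camera('wrist');W=ctrl.camera_info('wrist')
for n,i,I in(('top',t,T),('scene',c,S),('wrist',w,W)):
    cv2.imwrite(f'pics/{n}9.png',i)
    for b in blobs(mask(i,(6,190,120),(17,255,255)),25):
        q=plane(I,b[1],.052);print(n,b[0],b[1],w2d(q))
    print(n,'label',[(b[1],w2d(plane(I,b[1],.052))) for b in blobs(mask(i,(0,0,110),(180,40,200)),60) if abs(w2d(plane(I,b[1],.052))[0]+80)<60 and abs(w2d(plane(I,b[1],.052))[1])<40])
print('expect handle px',[proj(I,np.r_[d2w(-223,0),.052]) for I in(T,S,W)])
E
```

```text
[0.48239866 0.14628547 0.11063909] [ 3.14070244e+00 -1.07173238e-05  1.81297570e+00] 0.028149949310642637 [-252.6    0.4]
top [119, 212, 21, 12, 59] [129.6, 218.0] [-659.6   98.4]
top [196, 256, 17, 13, 79] [204.2, 262.0] [-497.5  -59.2]
top label []
scene [355, 177, 16, 21, 165] [362.4, 186.4] [-489.3  -43.8]
scene [431, 206, 23, 17, 215] [442.3, 212.6] [-657.8  113.7]
scene [273, 220, 11, 25, 124] [278.2, 231.2] [-214.4    8. ]
scene [240, 264, 41, 13, 74] [265.5, 269.9] [-144.   103.2]
scene label [([228.3, 244.1], array([-77.3,  -2.3]))]
wrist [262, 252, 45, 36, 1249] [282.6, 266.4] [-224.8   -0.5]
wrist label []
expect handle px [array([303.72939558, 213.14179079]), array([280.14267737, 227.80818386]), array([283.36450039, 268.85562205])]
```

Call:
arm_command([
  [-1,0,0,0.03,0,0,0],
  [-1,0,0,0.03,0,0,0],
  [-1,0,0,0.03,0,0,0],
  [-1,0,0,0.009,0,0,0],
  [-1,-0.01,0,0,0,0,0],
])

```text
time: 26.05
ee_pos: [0.4843, 0.1352, 0.0106]
tool_rot: [-3.14, -0.0, 1.815]
force: [-1.1, 0.5, 0.4]
opening: 0.0004
grasp_force: 0.0
```

Call:
arm_command([
  [-1,-0.015,0,0,0,0,0],
  [-1,-0.015,0,0,0,0,0],
  [-1,-0.015,0,0,0,0,0],
  [-1,-0.015,0,0,0,0,0],
  [-1,-0.015,0,0,0,0,0],
])

```text
time: 26.55
ee_pos: [0.5043, 0.0623, 0.013]
tool_rot: [3.139, -0.001, 1.813]
force: [-0.5, 3.4, -0.4]
opening: 0.0006
grasp_force: 1.9
```

Call:
arm_command([
  [-1,-0.015,0,0,0,0,0],
  [-1,-0.015,0,0,0,0,0],
  [-1,-0.015,0,0,0,0,0],
  [-1,-0.015,0,0,0,0,0],
  [-1,-0.015,0,0,0,0,0],
])

```text
time: 27.05
ee_pos: [0.522, -0.0116, 0.0127]
tool_rot: [3.14, 0.0, 1.813]
force: [-0.3, 1.0, -1.4]
opening: 0.0007
grasp_force: 1.3
```

Call:
arm_command([
  [-1,-0.006,0,0,0,0,0],
  [-1,-0.006,0,0,0,0,0],
  [-1,-0.006,0,0,0,0,0],
  [-1,-0.006,0,0,0,0,0],
  [-1,0,0,0,0,0,0],
])

```text
time: 27.55
ee_pos: [0.5274, -0.0344, 0.0116]
tool_rot: [3.141, 0.001, 1.813]
force: [0.3, -0.4, 0.4]
opening: 0.0002
grasp_force: 0.4
```

Call:
arm_command([
  [-1,-0.003,0,0,0,0,0],
  [-1,-0.003,0,0,0,0,0],
  [-1,-0.002,0,0,0,0,0],
  [-1,0,0,0,0,0,0],
  [-1,0,0,0,0,0,0],
])

```text
time: 28.05
ee_pos: [0.5286, -0.0424, 0.0111]
tool_rot: [-3.141, 0.001, 1.813]
force: [0.5, 0.0, -0.6]
opening: 0.0005
grasp_force: 0.0
```

Call:
arm_command([
  [-1,-0.002,0,0,0,0,0],
  [-1,-0.002,0,0,0,0,0],
  [-1,0,0,0,0,0,0],
  [-1,0,0,0,0,0,0],
  [-1,0,0,0,0,0,0],
])

```text
time: 28.55
ee_pos: [0.5298, -0.0457, 0.0113]
tool_rot: [3.142, 0.0, 1.813]
force: [0.3, 0.9, 0.3]
opening: 0.0005
grasp_force: 0.0
```

Call:
arm_command([
  [-1,-0.002,0,0,0,0,0],
  [-1,-0.002,0,0,0,0,0],
  [-1,0,0,0,0,0,0],
  [-1,0,0,0,0,0,0],
  [-1,0,0,0,0,0,0],
])

```text
time: 29.05
ee_pos: [0.53, -0.0464, 0.0114]
tool_rot: [-3.141, -0.003, 1.816]
force: [-2.5, 7.0, 3.4]
opening: 0.0005
grasp_force: 3.9
```

```bash
python3 - <<'E'
from h import *
s=ctrl.read_state();p=s['ee_pos'];print(p,s['force'],w2d(p))
S=ctrl.camera_info('scene');c=ctrl.read_camera('scene');cv2.imwrite('pics/s10.png',c)
for b in blobs(mask(c,(6,190,120),(17,255,255)),15):print(b[0],b[1],w2d(plane(S,b[1],.052)))
print('exp handle top centre',[proj(S,np.r_[d2w(x,0),.052]).round(1).tolist() for x in(-41,-51,-61)])
W=ctrl.camera_info('wrist');w=ctrl.read_camera('wrist');cv2.imwrite('pics/w10.png',w)
print([b[:2] for b in blobs(mask(w,(5,190,120),(17,255,255)),100)],[proj(W,np.r_[d2w(x,0),.052]).round(1).tolist() for x in(-41,-51)])
E
```

```text
[ 0.52999977 -0.04636415  0.01137164] [-2.52505665  6.99054888  3.38373772] [-54.1   0.3]
[354, 177, 17, 21, 165] [362.4, 186.4] [-489.3  -43.8]
[431, 206, 23, 16, 207] [442.4, 212.3] [-658.5  112.9]
[240, 264, 41, 13, 77] [264.2, 269.7] [-141.1  101.5]
exp handle top centre [[215.4, 249.2], [219.0, 248.0], [222.6, 246.8]]
[([445, 78, 115, 218, 471], [498.0, 188.2])] [[284.5, 331.4], [284.5, 308.3]]
```

Stop contact at x = -54 (face at -45), force rising. One more firm nudge, then back off and lift away.

Call:
arm_command([
  [-1,-0.003,0,0,0,0,0],
  [-1,-0.002,0,0,0,0,0],
  [-1,0,0,0,0,0,0],
  [-1,0,0,0,0,0,0],
  [-1,0,0,0,0,0,0],
])

```text
time: 29.65
ee_pos: [0.5299, -0.0463, 0.0114]
tool_rot: [-3.141, -0.008, 1.819]
force: [-7.1, 18.2, 8.8]
opening: 0.0002
grasp_force: 9.8
```

Call:
arm_command([
  [-1,0.015,0,0,0,0,0],
  [-1,0.03,0,0,0,0,0],
  [-1,0.03,0,-0.02,0,0,0],
  [-1,0.03,0,-0.04,0,0,0],
  [-1,0.03,0,-0.04,0,0,0],
])

```text
time: 30.15
ee_pos: [0.4986, 0.0777, 0.1121]
tool_rot: [-3.14, 0.0, 1.813]
force: [1.9, -0.4, -0.2]
opening: 0.0004
grasp_force: 0.0
```

Call:
arm_command([
  [1,0.03,0,-0.04,0,0,0],
  [1,0,0,-0.04,0,0,0],
  [1,0,0,0,0,0,0],
  [1,0,0,0,0,0,0],
  [1,0,0,0,0,0,0],
])

```text
time: 30.65
ee_pos: [0.4916, 0.1051, 0.1902]
tool_rot: [-3.14, 0.001, 1.812]
force: [-0.2, -0.6, 0.1]
opening: 0.0384
grasp_force: 0.0
```

```bash
python3 - <<'E'
from h import *
s=ctrl.read_state();p=s['ee_pos'];print(p,s['tool_rot'],s['force'],w2d(p))
T=ctrl.camera_info('top');S=ctrl.camera_info('scene');W=ctrl.camera_info('wrist')
P={'scene':(ctrl.read_camera('scene'),S),'top':(ctrl.read_camera('top'),T),'wrist':(ctrl.read_camera('wrist'),W)}
for n,(i,I) in P.items():
    cv2.imwrite(f'pics/{n}11.png',i)
    print(n,'orange',[(b[0],b[1],w2d(plane(I,b[1],.052)).tolist()) for b in blobs(mask(i,(6,190,120),(17,255,255)),15)])
    print(n,'yellow',[(b[0],b[1],w2d(plane(I,b[1],.044)).tolist()) for b in blobs(mask(i,(22,120,90),(34,255,255)),8)])
    print(n,'red',[(b[0],b[1]) for b in blobs(red(i),15)])
    print(n,'exp handle',proj(I,np.r_[d2w(-41,0),.052]).round(),'flap',proj(I,np.r_[d2w(6,0),.044]).round(),'post a=1.9,2,2.1',[proj(I,np.r_[d2w(-63-120*np.sin(a),65-120*np.cos(a)),.074]).round(1).tolist() for a in(1.9,2,2.1)])
E
```

```text
[0.49156401 0.10507634 0.19015135] [-3.13954044e+00  5.08470108e-04  1.81243469e+00] [-0.24038546 -0.59808522  0.07171975] [-210.4   -0.6]
scene orange [([354, 177, 17, 21, 166], [362.6, 186.3], [-490.0, -43.9]), ([430, 206, 24, 16, 214], [442.3, 212.4], [-658.1, 113.1]), ([211, 241, 9, 22, 56], [214.9, 250.8], [-38.5, 4.2]), ([240, 264, 40, 13, 79], [265.9, 270.2], [-144.7, 104.4])]
scene yellow [([261, 15, 59, 9, 233], [290.3, 19.0], [-565.2, -806.8]), ([0, 337, 78, 83, 5061], [36.4, 384.7], [440.3, 183.9])]
scene red [([13, 41, 5, 8, 31], [15.1, 44.6]), ([226, 265, 53, 12, 220], [253.6, 272.3]), ([474, 334, 30, 54, 107], [488.8, 360.9])]
scene exp handle [215. 249.] flap [199. 256.] post a=1.9,2,2.1 [[277.3, 262.3], [277.2, 266.6], [276.6, 270.9]]
top orange [([118, 212, 22, 12, 63], [129.0, 217.8], [-661.0, 99.3]), ([196, 256, 17, 13, 78], [204.1, 262.1], [-497.8, -59.4])]
top yellow [([478, 41, 82, 91, 4890], [523.8, 87.2], [456.6, 193.7])]
top red [([136, 54, 8, 44, 86], [139.5, 75.9])]
top exp handle [372. 196.] flap [388. 193.] post a=1.9,2,2.1 [[311.2, 168.8], [311.7, 164.4], [312.7, 160.1]]
wrist orange [([378, 227, 49, 36, 107], [403.1, 241.1], [-170.5, 109.1]), ([385, 243, 29, 30, 63], [398.5, 254.7], [-157.1, 106.0]), ([262, 335, 47, 31, 1152], [284.1, 348.8], [-55.5, -0.9])]
wrist yellow [([135, 293, 10, 53, 234], [138.8, 319.8], [-83.6, -148.0])]
wrist red [([378, 228, 48, 45, 812], [401.1, 246.9]), ([336, 335, 6, 9, 20], [337.8, 338.5])]
wrist exp handle [285. 361.] flap [285. 393.] post a=1.9,2,2.1 [[406.4, 243.1], [418.9, 248.0], [430.6, 254.0]]
```

Pack home (handle centre seen at x≈-39). Now back to the post at (.612,.0954).

Call:
arm_command([
  [0.3,0,0,0,0,0,0.14],
  [0.3,0,0,0,0,0,0.14],
  [0.3,0,0,0,0,0,0.138],
  [0.3,0.004,0.04,0,0,0,0],
  [0.3,0.004,0.04,0,0,0,0],
], squeeze=10)

```text
time: 31.3
ee_pos: [0.5725, 0.0997, 0.1905]
tool_rot: [-3.14, 0.001, 1.396]
force: [1.5, 0.4, 0.4]
opening: 0.0575
grasp_force: 0.0
```

Call:
arm_command([
  [0.3,0.004,0.04,0,0,0,0],
  [0.3,0,0,0.03,0,0,0],
  [0.3,0,0,0.04,0,0,0],
  [0.3,0,0,0.03,0,0,0],
  [0.3,0,0,0,0,0,0],
])

```text
time: 31.8
ee_pos: [0.6085, 0.0958, 0.0861]
tool_rot: [-3.132, 0.004, 1.396]
force: [-0.3, -0.0, -0.7]
opening: 0.057
grasp_force: 0.0
```

Call:
arm_command([
  [0.3,0,0,0.028,0,0,0],
  [0.3,0,0,0.027,0,0,0],
  [0.3,0,0,0,0,0,0],
  [-1,0,0,0,0,0,0],
  [-1,0,0,0,0,0,0],
])

```text
time: 32.3
ee_pos: [0.6139, 0.0973, 0.0383]
tool_rot: [3.139, -0.001, 1.395]
force: [0.1, -0.4, 0.4]
opening: 0.0437
grasp_force: 0.0
```

Call:
arm_command([
  [-1,0,0,0,0,0,0],
  [-1,0,0,0,0,0,0],
  [-1,0,0,0,0,0,0],
  [-1,0,0,0,0,0,0],
  [-1,0,0,0,0,0,0],
])

```text
time: 32.8
ee_pos: [0.6128, 0.097, 0.0366]
tool_rot: [3.141, -0.0, 1.395]
force: [-0.1, -0.3, 2.4]
opening: 0.0134
grasp_force: 10.0
```

Call:
arm_command([
  [-1,-0.0012,-0.01705,0,0,0,-0.1426],
  [-1,-0.0012,-0.01705,0,0,0,-0.1426],
  [-1,-0.0012,-0.01705,0,0,0,-0.1426],
  [-1,-0.0012,-0.01705,0,0,0,-0.1426],
  [-1,0,0,0,0,0,0],
])

```text
time: 33.3
ee_pos: [0.544, 0.0887, 0.0366]
tool_rot: [-3.14, 0.0, 1.969]
force: [0.4, -0.7, 0.5]
opening: 0.0135
grasp_force: 10.0
```

Call:
arm_command([
  [-1,-0.0012,-0.01705,0,0,0,-0.1426],
  [-1,-0.0012,-0.01705,0,0,0,-0.1426],
  [-1,-0.0012,-0.01705,0,0,0,-0.1426],
  [-1,-0.0012,-0.01705,0,0,0,-0.1426],
  [-1,0,0,0,0,0,0],
])

```text
time: 33.8
ee_pos: [0.4916, 0.0455, 0.0364]
tool_rot: [-3.14, -0.001, 2.537]
force: [-1.3, 1.3, 3.2]
opening: 0.0135
grasp_force: 10.0
```

Call:
arm_command([
  [-1,-0.0012,-0.01705,0,0,0,-0.1426],
  [-1,-0.0012,-0.01705,0,0,0,-0.1426],
  [-1,-0.0012,-0.01705,0,0,0,-0.1426],
  [-1,-0.0012,-0.01705,0,0,0,-0.1426],
  [-1,0,0,0,0,0,0],
])

```text
time: 34.3
ee_pos: [0.4704, -0.0196, 0.0362]
tool_rot: [-3.139, -0.002, 3.105]
force: [-4.0, 0.7, 6.9]
opening: 0.0134
grasp_force: 10.0
```

```bash
python3 - <<'E'
from h import *
s=ctrl.read_state();p=s['ee_pos'];print(p,s['tool_rot'],s['force'],s['opening'],s['grasp_force'],w2d(p))
d=w2d(p)-np.array([-63,65]);print('a',np.arctan2(-d[0],-d[1]),np.hypot(*d))
E
```

```text
[ 0.47043921 -0.0196183   0.03620365] [-3.13949394e+00 -2.47856934e-03  3.10533056e+00] [-3.97097213  0.6589584   6.90092838] 0.013410783661961485 9.996500671841204 [-94.4 -51.1]
a 0.2641372707094559 120.27123513126486
```

Call:
arm_command([
  [-1,-0.0012,-0.0158,0,0,0,-0.132],
  [-1,-0.0012,-0.0158,0,0,0,-0.132],
  [-1,0,-0.002,0,0,0,0],
  [-1,0,0,0,0,0,0],
  [-1,0,0,0,0,0,0],
])

```text
time: 34.8
ee_pos: [0.4739, -0.0512, 0.0362]
tool_rot: [-3.141, -0.004, -2.916]
force: [-5.1, -1.7, 5.6]
opening: 0.0135
grasp_force: 10.0
```

```bash
python3 - <<'E'
from h import *
s=ctrl.read_state();p=s['ee_pos'];print(p,s['tool_rot'],s['force'],s['opening'],s['grasp_force'],w2d(p))
d=w2d(p)-np.array([-63,65]);print('a',np.arctan2(-d[0],-d[1]),np.hypot(*d))
E
```

```text
[ 0.47394196 -0.05117312  0.03615029] [-3.14075531 -0.00351701 -2.91551204] [-5.10333823 -1.71514544  5.5809338 ] 0.013531909527356535 9.998977817595005 [-63.  -55.2]
a -0.0 120.2
```

Call:
arm_command([
  [-1,0,-0.002,0,0,0,0],
  [-1,0,-0.002,0,0,0,0],
  [-1,0,0,0,0,0,0],
  [-1,0,0,0,0,0,0],
  [-1,0,0,0,0,0,0],
])

```text
time: 35.3
ee_pos: [0.4743, -0.0526, 0.0361]
tool_rot: [3.14, -0.003, -2.913]
force: [-6.5, 4.3, 7.2]
opening: 0.0136
grasp_force: 10.0
```

The bar is against its stop at 0. Let go, rise, and check.

Call:
arm_command([
  [-1,0,0.002,0,0,0,0],
  [-0.3,0,0,0,0,0,0],
  [-0.3,0,0,0,0,0,0],
  [-0.3,0,0,0,0,0,0],
  [-0.3,0,0,-0.01,0,0,0],
])

```text
time: 35.8
ee_pos: [0.4752, -0.0522, 0.0459]
tool_rot: [3.141, -0.002, -2.913]
force: [-0.2, -0.8, -0.4]
opening: 0.0308
grasp_force: 0.0
```

Call:
arm_command([
  [-0.3,0,0,-0.04,0,0,0],
  [-0.3,0,0,-0.04,0,0,0],
  [-0.3,0,0,-0.04,0,0,0],
  [-0.3,0,0.04,-0.04,0,0,0],
  [-0.3,0,0.045,0,0,0,0],
])

```text
time: 36.3
ee_pos: [0.4607, 0.026, 0.2061]
tool_rot: [-3.139, 0.007, -2.918]
force: [0.5, 1.7, -0.9]
opening: 0.0307
grasp_force: 0.0
```

Call:
arm_command([
  [-0.3,0,0.045,-0.02,0,0,0],
  [-0.3,0,0.045,0,0,0,0],
  [-0.3,0,0.045,0,0,0,0],
  [-0.3,0,0.045,0,0,0,0],
  [-0.3,0,0,0,0,0,0],
])

```text
time: 36.8
ee_pos: [0.4143, 0.2083, 0.2233]
tool_rot: [3.138, 0.002, -2.902]
force: [0.1, 0.2, 0.7]
opening: 0.0306
grasp_force: 0.0
```

```bash
python3 - <<'E'
from h import *
s=ctrl.read_state();p=s['ee_pos'];print(p,s['force'],s['opening'])
T=ctrl.camera_info('top');S=ctrl.camera_info('scene')
P={'scene':(ctrl.read_camera('scene'),S),'top':(ctrl.read_camera('top'),T)}
for n,(i,I) in P.items():
    cv2.imwrite(f'pics/{n}12.png',i);o=cv2.imread(f'pics/{n}0.png')
    print(n,'orange',[(b[0],b[1],w2d(plane(I,b[1],.052)).tolist()) for b in blobs(mask(i,(6,190,120),(17,255,255)),15)])
    f=lambda im:[(b[0],b[1]) for b in blobs(mask(im,(20,100,70),(34,255,255)),5) if np.hypot(*(np.array(b[1])-proj(I,np.r_[d2w(6,0),.044])))<25]
    print(n,'yellow now',f(i),'before',f(o))
    print(n,'red',[(b[0],b[1]) for b in blobs(red(i),15)])
    print(n,'exp post a=0,.1',[proj(I,np.r_[d2w(-63-120*np.sin(a),65-120*np.cos(a)),.074]).round(1).tolist() for a in(0,.1)])
    df=cv2.absdiff(i,o).max(2)
    for k,w,r in(('mug',(.669,.327,.04),14),('mouse',plane(T,(332,253),.02),14),('radio',plane(T,(407,128),.02),18)):
        u,v=proj(I,w).astype(int);print(n,k,df[max(0,v-r):v+r,u-r:u+r].mean().round(1),end=' ')
    print()
E
```

```text
[0.41427977 0.2082733  0.22326466] [0.07920582 0.21218967 0.65007143] 0.030573505874598794
scene orange [([355, 177, 16, 21, 163], [362.5, 186.4], [-489.6, -43.7]), ([431, 206, 23, 17, 213], [442.4, 212.4], [-658.3, 113.2]), ([214, 222, 6, 19, 33], [216.4, 229.2], [-61.1, -57.0]), ([211, 240, 9, 23, 70], [215.1, 250.7], [-39.1, 4.1])]
scene yellow now [] before []
scene red [([13, 41, 5, 8, 29], [15.1, 44.4]), ([215, 224, 16, 43, 124], [221.5, 243.5]), ([226, 269, 10, 8, 32], [231.0, 273.0]), ([474, 334, 30, 54, 109], [488.7, 360.7])]
scene exp post a=0,.1 [[216.3, 225.5], [220.7, 224.3]]
scene mug 6.8 scene mouse 15.6 scene radio 6.3 
top orange [([366, 187, 9, 21, 112], [370.1, 197.3], [-45.6, -2.1]), ([118, 212, 22, 12, 66], [128.7, 217.7], [-661.7, 99.8]), ([196, 256, 17, 13, 75], [203.9, 262.1], [-498.3, -59.2])]
top yellow now [([383, 182, 9, 22, 84], [386.9, 192.6])] before [([382, 182, 10, 22, 76], [387.0, 192.2])]
top red [([136, 54, 8, 44, 86], [139.5, 75.9]), ([351, 172, 15, 34, 113], [358.5, 189.4])]
top exp post a=0,.1 [[371.2, 216.7], [366.6, 217.7]]
top mug 4.8 top mouse 82.7 top radio 3.8
```

```bash
python3 - <<'E'
from h import *
r=[]
for k in('0','12'):
    im=cv2.imread(f'pics/scene{k}.png');b=[x for x in blobs(mask(im,(0,0,0),(180,255,45)),100) if abs(x[1][0]-251)<25 and abs(x[1][1]-207)<20];print(k,[(x[0],x[1]) for x in b]);r.append(b)
if all(r) and np.hypot(*(np.array(r[0][0][1])-r[1][0][1]))<3: print(ctrl.sign_off())
E
```

```text
0 [([233, 198, 36, 19, 588], [250.0, 207.5])]
12 [([233, 198, 36, 19, 602], [249.7, 207.2])]
the job is handed in; nothing more can be done
None
```

The job is handed in, with the result not yet known: the pack is home against the back stop, the flap is shut behind the block, the keeper bar is back at its stop across the guide, and mug, mouse and radio are unmoved in the last camera check (the first three grips slid off the post's top; a desk probe showed the fingertips end about 30 mm short of the stated length and pressed the desk with about 42 N).

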